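# Square a blank to the fence and snap the hold-down clamp shut

## Robot

A 7-joint arm with a two-finger parallel gripper is mounted at the origin on the work surface. World frame = base frame: x ahead of the robot, y to its left, z up, the work surface at z = 0. Lengths are in m, angles in rad, forces in N, time in s.
With the tool pointing down it reaches from about 0.425 to 0.925 m from the base axis. Payload 6.8 kg.
Tool frame: the origin (TCP) lies at the very end of the fingers, on their centre line; the grasp point (between the pads) lies 19 mm behind it; z points along the fingers, x is the direction in which the jaws open and shut, and the axes are right-handed (so a half turn about z gives the same grasp; the last joint's range is limited). The gripper opens to 85 mm and grips with 20 to 120 N. Pads are 22 mm wide; open, the fingers measure 114 mm over their backs; the gripper's body (76 mm by 85 mm) begins 54 mm behind the grasp point. The pads swing forward as they close: fully open they stand 13 mm farther back than shut.
Start: joints at [1.008, 0.477, 0.022, 1.555, -0.011, 1.109, -0.083], TCP at [0.297, -0.606, 0.231] pointing down, gripper open.
Joint ranges: [-2.96, 2.96], [-0.34, 2.1], [-1.41, 1.46], [0.24, 2.44], [-1.37, 4.51], [0.17, 1.92], [-2.96, 2.96]. Speed limits (rad/s): [2.39, 2.39, 3.14, 3.14, 3.14, 3.14, 3.14].

## Interface

Orientations are given as a rotation vector (axis times angle).
In Python, from bench import r, grab_frame gives the robot as it stands. The module is installed in compiled form; this text tells all that it offers.
- The arm moves only by the tool send_rows, never from a script. Its argument "series" is a list of rows, each a list of 2 entries, a list of its own where there are three numbers: the shift along the tool's x, y, z in m, then the turn, a rotation vector about the tool's x, y, z in units of 5 degrees (1.0 is 5 degrees). A call has 1 to 20 rows; each row shifts and turns the commanded pose from where the row before left it, along the tool's axes as they then stand; what a row does not reach is not made up. A row lasts 1/8 s, in which the tool goes at most 62.5 mm and 10.7 degrees, less where a joint would pass 70% of its speed; a pose out of reach is approached as far as the arm can. A call is refused whole if a number of a shift passes 0.0625 or a number of a turn 1, either way. A call with a gripper value outside its range is refused whole. "fingers" is the closure in counts, from 0 (fully open) to 255 (shut), set as the call begins (left out, the last holds). The fingers move at their own pace and stop on an object; "grip_force" is the grip in N (left out, the last holds). Time passes only in rows, so rows that do not move let the fingers close. It gives the time, the measured TCP pose, the force and the opening at its end, in the units of the state.
- r.get_obs(): the state, without advancing time (a new reading comes with each control period).
- grab_frame(name): name is "side" or "top"; returns a dict with "frame" (480x640x3 uint8, red, green, blue), "fx", "fy", "cx", "cy" (pixels), "dist_coeffs" ([k1, k2, p1, p2, k3] as OpenCV has them; the pictures are not rectified), "origin" and "rotation" of the camera in the world. Camera axes: x right, y down, z forward; pixel columns grow to the right and rows downward; lengths in m; the calibration is good to about 2 mm. A picture is of the moment at which its call begins. There is no depth.
- r.hand_in(): hands the job in, once; it reports no verdict.
The state is a dict: "clock": time; "joints": joint angles; "qvel": joint speeds; "tau": joint torques, N m; "tcp_pos": TCP position; "orientation": TCP orientation; "contact_force": force on the tool from outside, world axes, zero at the start; "moment": the same for the moment, N m; "grip_width": finger opening in m.
Only numpy, scipy, OpenCV 4.12 (cv2) and the standard library are available. Lean on these libraries where they do the work, as an engineer would, in place of code of your own. Each camera call takes 0.05 s, during which the arm holds its last target.

## Task

Push the heavy laminated wood blank along the table, without lifting it, until its long far face sits flush against the wooden fence with its middle under the clamp lever. Then press the clamp's handle down until it snaps over centre and the rubber pad holds the blank by itself, and let go. The clear guard overhead leaves room only for reaching in at a slant. Leave the plywood strip, the hammer and the cork block beside it where they lie.

Things in the scene. Friction and masses are not known exactly. Their poses are not given: they have to be found in the camera images.
- jig: Clamping station, fixed. Origin on the table at the middle of the foot of the wooden fence's front face; x away from the robot through the fence, y left along it, z up. Fence 260 long (y), 30 deep (x 0 to 30), 35 high. A steel clamp block behind it carries the lever at y = 0, pivoting about y. Two guard posts 16 square at x 35, y +-210 (feet 50 square).
- guard_edge (a point): Middle of the front (robot-side) edge of the clear guard, at its underside: station x -136, 344 above the table. The guard, a clear sheet with aluminium rim, roofs x -136 to 46, y -218 to 218. A tool held upright does not fit under it; one leaning back towards the robot 28 to 45 degrees, tips ahead, does.
- blank_center (a point): Centre (27.5 up) of the striped hardwood blank, a loose block 100 (x) by 180 (y) by 55 high, about 0.75 kg; axes along its edges. Starts 80 to 115 mm short of the fence, up to 40 off the middle, turned up to 0.35 rad. Too wide to grip: slide it by pushing. Flush, its centre is at station x -50. The open lever's pad clears its top by 50.
- clamp (a joint): Lever angle, rad: about 0.02 open (lever rising towards the robot 0.5 above level), growing as the handle is pressed down. Over-centre spring: force at the handle peaks at about 12 N near 0.14 and fades out near 0.30, after which it snaps shut by itself; let go earlier, it springs open. The pad meets the blank's top at about 0.50, lever level (0.57 if no blank).
- clamp_handle (a point): Middle of the top face of the lever's black handle (75 long, 32 wide in y, 22 thick), where to press. Moves with the lever: 186 from the pivot; about 178 above the table when open, 89 when shut. The handle's top slopes up towards the robot by 0.3 rad when open, down by 0.2 when shut.
- clamp_pivot (a point): The lever's pivot pin, axis along the station's y; 60 behind the fence's front face, 85 above the table. The handle swings in an arc about it.
- offcut_p (a point): Bystander: plywood strip 120 x 45 x 20, loose; centre of its underside.
- mallet_p (a point): Bystander: hammer 240 long lying flat, loose; point in its middle.
- sander_p (a point): Bystander: cork sanding block 110 x 60 x 30, loose; centre of its underside.
There are look-alikes about, which are no part of the job. What is shaped like the part that bears blank_center but orange, red or turquoise is not meant.

How it is judged:
On the way, in this order (a step that is already met when the one before it is completed fails the run):
1. the blank sits flush against the fence, its middle under the lever, the clamp still open (x of blank_center in the frame of jig above -0.055 m and angle between the x axis of blank_center and the x axis of jig, either way round below 0.04 rad and y of blank_center in the frame of jig between -0.025 and 0.025 m and angle between blank_center's own z axis and vertical below 0.05 rad and value of joint clamp below 0.1 rad), for 0.2 s.
2. the clamp lever has snapped shut onto the blank (value of joint clamp between 0.44 and 0.54 rad), for 0.3 s.
At the end, for the whole second after the job is handed in: The blank lies flat and flush at the fence (centre within 5 mm of its flush place, turned less than 0.04 rad, its middle within 25 mm of the lever), and the clamp stays shut on it by itself (lever at 0.44 to 0.54 rad) (all of step 2 and x of blank_center in the frame of jig above -0.055 m and angle between the x axis of blank_center and the x axis of jig, either way round below 0.04 rad and y of blank_center in the frame of jig between -0.025 and 0.025 m and angle between blank_center's own z axis and vertical below 0.05 rad and velocity of joint clamp below 0.05 rad/s); the robot touches nothing.
It fails at once if the blank is lifted off the table or tipped (height (world z) of blank_center above 0.045 m or angle between blank_center's own z axis and vertical above 0.25 rad).
It fails at once if the plywood strip, the hammer or the cork block is moved more than 30 mm (distance of any of offcut_p, mallet_p, sander_p from where it was at the start of the episode above 0.03 m).
It also fails if it takes over 61 s, if anything falls off the work surface, if the arm or the gripper's body presses on something with over 40 N, if the wrist force passes 120 N, or if a joint passes its speed limit or range.

## Working session

There is one attempt and no reset: what is moved stays moved. The work goes in short steps, Python scripts to look and compute and a tool call to move; the robot and the scene stay as the last step left them, time stands still between calls to the robot, and variables do not carry over. Pictures are saved under pics/ and viewed, and the job is handed in when it is done.

Besides the shell and the picture viewer there is one more tool, called after "Request:" as name(argument=value, ...) on one line, values as JSON. send_rows: Moves the arm, as the interface text tells. Its arguments: {"type":"object","properties":{"series":{"type":"array"},"fingers":{"type":"number"},"grip_force":{"type":"number"}},"required":["series"]}

```bash
mkdir -p pics
python3 - <<'E'
from bench import r, grab_frame
import cv2
print(r.get_obs())
for n in("side","top"):
    f=grab_frame(n); cv2.imwrite(f"pics/{n}0.png",f["frame"][:,:,::-1])
    print({k:v for k,v in f.items() if k!="frame"})
E
```

```text
{'clock': 0.0, 'joints': array([ 1.00787847,  0.47780751,  0.0223423 ,  1.55643416, -0.01150639,
        1.10929523, -0.08308498]), 'qvel': array([ 0.00156541, -0.0004821 ,  0.0014304 ,  0.00051697,  0.00092218,
       -0.00144768, -0.0011721 ]), 'tau': array([ 2.74447466e-04, -5.96446931e+01,  1.60795044e+00, -2.81191152e+01,
        1.24741867e-02,  9.36827157e-03,  2.13456286e-05]), 'tcp_pos': array([ 0.2962583 , -0.60586286,  0.23032809]), 'orientation': array([-2.66438638e+00,  1.66292328e+00,  2.52166588e-03]), 'contact_force': array([-0.57389089,  0.68507535, -0.32530302]), 'moment': array([-0.01698121, -0.01333914, -0.02897094]), 'grip_width': 0.08534212184385474}
{'fx': 603.8984854753129, 'fy': 603.8984854753129, 'cx': 316.60363523788004, 'cy': 238.2762840215264, 'dist_coeffs': array([-0.0633236,  0.       ,  0.       ,  0.       ,  0.       ]), 'origin': array([-0.07283178, -1.20795728,  1.26711017]), 'rotation': array([-2.19716393,  0.47711397, -0.25146566])}
{'fx': 579.3171475711125, 'fy': 579.3171475711125, 'cx': 319.95625775697624, 'cy': 238.68713077848324, 'dist_coeffs': array([-0.17941041,  0.        ,  0.        ,  0.        ,  0.        ]), 'origin': array([ 0.19538859, -0.03750209,  1.49502431]), 'rotation': array([-2.22339547,  1.96062141, -0.22707479])}
```

View pics/side0.png

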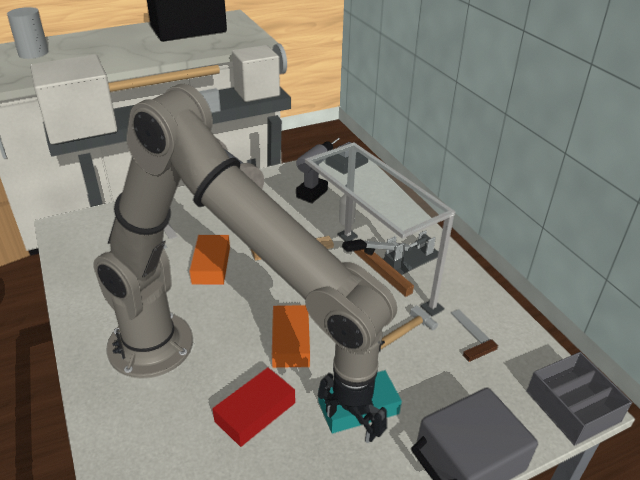

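View pics/top0.png

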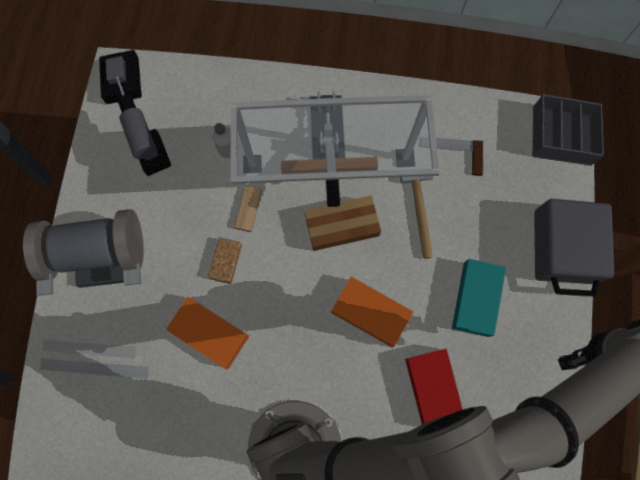

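The top view shows the blank at about (343,222), the fence at about (330,165), the handle at (333,192), the plywood at (250,207), the cork at (225,260) and the hammer at (420,210). The arm blocks the side view of the blank.

```bash
cat > h.py <<'E'
import numpy as np, cv2
from bench import r, grab_frame
from scipy.spatial.transform import Rotation as R
def ray(f,px):
    K=np.array([[f['fx'],0,f['cx']],[0,f['fy'],f['cy']],[0,0,1.]])
    u=cv2.undistortPoints(np.array(px,float).reshape(-1,1,2),K,f['dist_coeffs']).reshape(-1,2)
    d=np.c_[u,np.ones(len(u))]@R.from_rotvec(f['rotation']).as_matrix().T
    return f['origin'],d
def onplane(f,px,z):
    o,d=ray(f,px); return o+d*((z-o[2])/d[:,2])[:,None]
def proj(f,P):
    K=np.array([[f['fx'],0,f['cx']],[0,f['fy'],f['cy']],[0,0,1.]])
    M=R.from_rotvec(f['rotation']).as_matrix().T
    return cv2.projectPoints(np.array(P,float).reshape(-1,1,3),cv2.Rodrigues(M)[0],-M@f['origin'],K,f['dist_coeffs'])[0].reshape(-1,2)
E
python3 - <<'E'
from h import *
f=grab_frame("top")
im=f["frame"][:,:,::-1]
c=im[85:285,200:460]
cv2.imwrite("pics/topc.png",cv2.resize(c,None,fx=3,fy=3,interpolation=cv2.INTER_CUBIC))
E
```

```text
(no output)
```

View pics/topc.png

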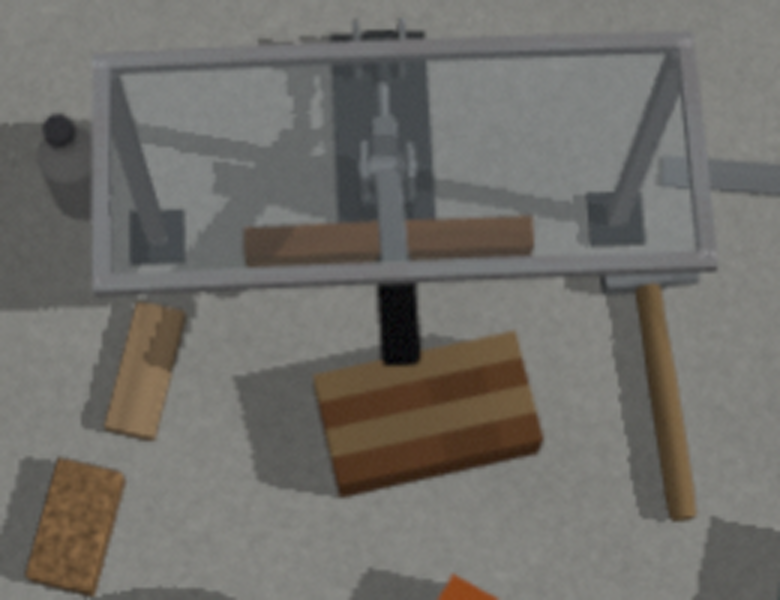

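Run:
```python
from h import *
f=grab_frame("top")
def C(l): return (np.array(l,float)+.5)/3-.5+[200,85]
# feet corners (table)
Lf=onplane(f,C([(132,211),(184,209),(186,263),(131,265)]),.005); Rf=onplane(f,C([(586,194),(640,193),(645,244),(590,247)]),.005)
print("feet",Lf.mean(0),Rf.mean(0),np.linalg.norm(Lf.mean(0)-Rf.mean(0)))
F=onplane(f,C([(245,227),(533,217)]),.035);print("fence back top",F,np.linalg.norm(F[0]-F[1]))
G=onplane(f,C([(95,292),(716,269)]),.35);print("guard front",G,np.linalg.norm(G[0]-G[1]))
B=onplane(f,C([(314,376),(515,332),(541,441),(339,486)]),.055);print("blank",B,B.mean(0))
print([np.linalg.norm(B[i]-B[(i+1)%4]) for i in range(4)])
v=B[1]-B[0]; print("yaw of blank y-axis",np.arctan2(v[0],-v[1])); v=B[2]-B[3]; print(np.arctan2(v[0],-v[1]))
for n,p,z in (("ply",[(134,303),(185,312),(152,438),(107,428)],.02),("cork",[(58,458),(124,472),(94,594),(28,578)],.03),("hammer",[(640,285),(660,285),(693,516),(671,520),(602,282),(698,280)],.02),("handle",[(377,285),(416,285),(383,362),(419,362)],.18)):
    print(n,onplane(f,C(p),z).round(3).tolist())
```

```text
feet [0.72404002 0.21105797 0.005     ] [ 0.79391975 -0.20155323  0.005     ] 0.4184867673556096
fence back top [[ 0.73211066  0.13024399  0.035     ]
 [ 0.77427909 -0.12438364  0.035     ]] 0.2580957260936191
guard front [[ 0.55601524  0.19107954  0.35      ]
 [ 0.62791691 -0.23748655  0.35      ]] 0.43455579080283174
blank [[ 0.5969263   0.04958203  0.055     ]
 [ 0.65827358 -0.11817797  0.055     ]
 [ 0.564195   -0.15038729  0.055     ]
 [ 0.50355053  0.01586261  0.055     ]] [ 0.58073635 -0.05078016  0.055     ]
[np.float64(0.17862504794352993), np.float64(0.0994395200258107), np.float64(0.17696548649434654), np.float64(0.09927755495150378)]
yaw of blank y-axis 0.3505789922340216
0.3497798146933086
ply [[0.654, 0.22, 0.02], [0.651, 0.174, 0.02], [0.533, 0.185, 0.02], [0.537, 0.226, 0.02]]
cork [[0.503, 0.263, 0.03], [0.498, 0.203, 0.03], [0.389, 0.212, 0.03], [0.395, 0.271, 0.03]]
hammer [[0.728, -0.228, 0.02], [0.731, -0.246, 0.02], [0.523, -0.292, 0.02], [0.517, -0.273, 0.02], [0.726, -0.193, 0.02], [0.74, -0.28, 0.02]]
handle [[0.643, 0.002, 0.18], [0.647, -0.029, 0.18], [0.58, -0.01, 0.18], [0.584, -0.039, 0.18]]
```

```bash
cat >> h.py <<'E'
psi=0.166; O=np.array([0.724,-0.0015,0])
def S2W(p,yaw=psi): return O+R.from_rotvec([0,0,psi]).apply(p)
def W2S(p): return R.from_rotvec([0,0,-psi]).apply(np.array(p)-O)
def tool(yaw,L,s=1):
    z=np.array([np.sin(L),0,-np.cos(L)]); x=np.array([0,s*1.,0]); y=np.cross(z,x)
    return R.from_rotvec([0,0,yaw])*R.from_matrix(np.c_[x,y,z])
def delta(pos,rot,o=None):
    o=o or r.get_obs(); c=R.from_rotvec(o['orientation'])
    w=np.degrees((c.inv()*rot).as_rotvec())/5
    print("turn units",w.round(3),"| shift in current tool",c.inv().apply(pos-o['tcp_pos']).round(4),"| in target tool",rot.inv().apply(pos-o['tcp_pos']).round(4))
def st():
    o=r.get_obs(); print(round(o['clock'],2),"q",o['joints'].round(3),"tcp",o['tcp_pos'].round(4),"station",W2S(o['tcp_pos']).round(4),"F",o['contact_force'].round(1),"w",round(o['grip_width'],3)); 
    print(R.from_rotvec(o['orientation']).as_matrix().round(3).tolist())
    return o
E
python3 - <<'E'
from h import *
f=grab_frame("top"); im=f["frame"]
hsv=cv2.cvtColor(im,cv2.COLOR_RGB2HSV)
for nm,lo,hi in(("orange",(5,200,90),(14,255,255)),("red",(0,180,60),(4,255,255)),("turq",(80,150,60),(95,255,255))):
    m=cv2.inRange(hsv,lo,hi)
    for c in cv2.findContours(m,cv2.RETR_EXTERNAL,cv2.CHAIN_APPROX_SIMPLE)[0]:
        if cv2.contourArea(c)>800: print(nm,onplane(f,cv2.boxPoints(cv2.minAreaRect(c)),.055).round(3)[:,:2].tolist())
st()
for s in(1,-1):
  for L in(.6,.75): print(s,L); delta(np.array([.5,-.08,.1]),tool(.35,L,s))
E
```

```text
orange [[0.248, 0.352], [0.335, 0.312], [0.259, 0.147], [0.174, 0.187]]
orange [[0.347, -0.053], [0.437, -0.09], [0.37, -0.251], [0.281, -0.213]]
red [[0.252, -0.25], [0.288, -0.344], [0.137, -0.401], [0.103, -0.307]]
turq [[0.341, -0.364], [0.521, -0.382], [0.515, -0.483], [0.334, -0.462]]
0.25 q [ 1.008  0.477  0.022  1.556 -0.012  1.109 -0.083] tcp [ 0.2964 -0.6062  0.2309] station [-0.5216 -0.5257  0.2309] F [-0.5  0.3  0.5] w 0.086
[[0.439, -0.898, -0.0], [-0.898, -0.439, 0.001], [-0.001, 0.0, -1.0]]
1 0.6
turn units [ -0.553  10.301 -33.294] | shift in current tool [-0.3832 -0.414   0.1311] | in target tool [0.4245 0.2329 0.3179]
1 0.75
turn units [ -0.683  12.777 -32.455] | shift in current tool [-0.3832 -0.414   0.1311] | in target tool [0.4245 0.1828 0.3491]
-1 0.6
turn units [6.87  0.369 1.162] | shift in current tool [-0.3832 -0.414   0.1311] | in target tool [-0.4245 -0.2329  0.3179]
-1 0.75
turn units [8.587 0.459 1.14 ] | shift in current tool [-0.3832 -0.414   0.1311] | in target tool [-0.4245 -0.1828  0.3491]
```

Run:
```python
from h import *
delta(np.array([.515,-.075,.15]),tool(.35,.52,-1))
```

```text
turn units [5.954 0.321 1.171] | shift in current tool [-0.3811 -0.4297  0.0811] | in target tool [-0.424  -0.2961  0.2627]
```

Request:
send_rows(series=[[[0,0,0],[0.99,0.053,0.195]],[[0,0,0],[0.99,0.053,0.195]],[[0,0,0],[0.99,0.053,0.195]],[[0,0,0],[0.99,0.053,0.195]],[[0,0,0],[0.99,0.053,0.195]],[[0,0,0],[0.99,0.053,0.195]],[[-0.03,-0.021,0.0188],[0,0,0]],[[-0.03,-0.021,0.0188],[0,0,0]],[[-0.03,-0.021,0.0188],[0,0,0]],[[-0.03,-0.021,0.0188],[0,0,0]],[[-0.03,-0.021,0.0188],[0,0,0]],[[-0.03,-0.021,0.0188],[0,0,0]],[[-0.03,-0.021,0.0188],[0,0,0]]])

```text
clock: 1.88
tcp_pos: [0.4061, -0.3418, 0.1897]
orientation: [-2.202, 1.54, -0.41]
contact_force: [0.7, 0.2, 0.6]
grip_width: 0.0854
```

Run:
```python
from h import *
st();delta(np.array([.515,-.075,.15]),tool(.35,.52,-1))
```

```text
1.88 q [ 1.137  0.273 -0.308  2.094 -0.651  0.694  0.116] tcp [ 0.4061 -0.3418  0.1897] station [-0.3698 -0.2831  0.1897] F [0.7 0.2 0.6] w 0.085
[[0.343, -0.816, 0.466], [-0.939, -0.298, 0.169], [0.001, -0.496, -0.868]]
turn units [ 0.013 -0.01   0.006] | shift in current tool [-0.2134 -0.1487  0.1304] | in target tool [-0.2133 -0.1485  0.1308]
```

Request:
send_rows(series=[[[-0.03,-0.021,0.0186],[0,0,0]],[[-0.03,-0.021,0.0186],[0,0,0]],[[-0.03,-0.021,0.0186],[0,0,0]],[[-0.03,-0.021,0.0186],[0,0,0]],[[-0.03,-0.021,0.0186],[0,0,0]],[[-0.03,-0.021,0.0186],[0,0,0]],[[-0.03,-0.021,0.0186],[0,0,0]],[[0,0,0],[0,0,0]]])

```text
clock: 2.88
tcp_pos: [0.5148, -0.0759, 0.1495]
orientation: [-2.206, 1.532, -0.407]
contact_force: [-1.3, 0.1, 0.3]
grip_width: 0.0853
```

Run:
```python
from h import *
st();delta(np.array([.515,-.075,.022]),tool(.35,.52,-1))
for n in("side","top"):
    f=grab_frame(n); cv2.imwrite(f"pics/{n}1.png",f["frame"][:,:,::-1])
```

```text
2.88 q [ 0.617  0.232 -0.471  2.297 -0.695  0.24  -0.387] tcp [ 0.5148 -0.0759  0.1495] station [-0.2186 -0.0388  0.1495] F [-1.3  0.1  0.3] w 0.085
[[0.35, -0.813, 0.465], [-0.937, -0.303, 0.173], [-0.0, -0.496, -0.868]]
turn units [0.009 0.041 0.071] | shift in current tool [-0.0008  0.0629  0.111 ] | in target tool [-0.0008  0.063   0.1109]
```

View pics/side1.png

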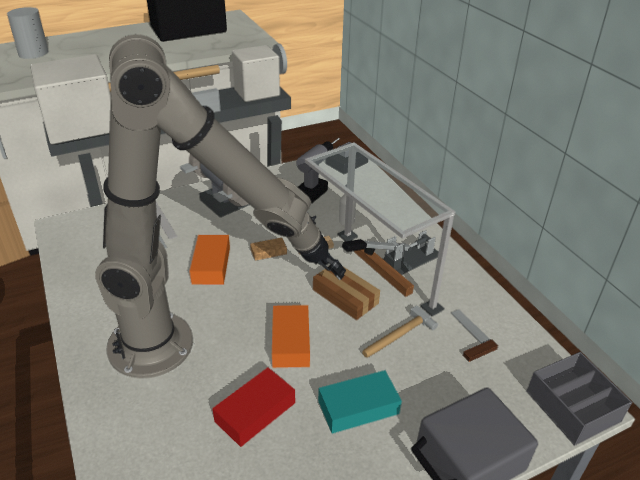

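View pics/top1.png

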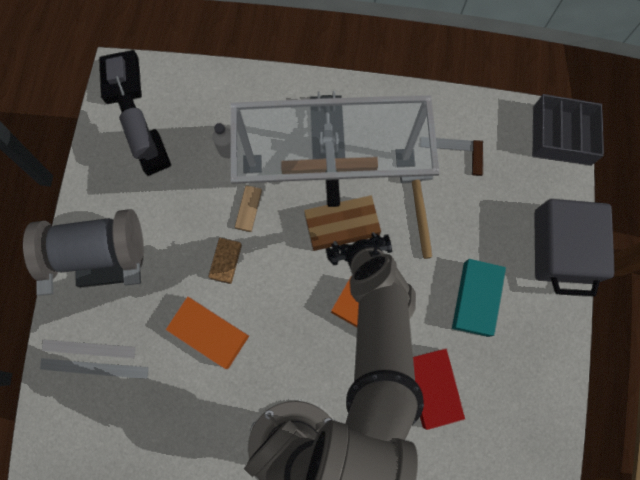

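Request:
send_rows(series=[[[0,0,0],[-0.77,0,0]],[[0,0,0],[-0.77,0,0]],[[0,0,0],[-0.77,0,0]],[[0,0,0],[-0.77,0,0]],[[0,0,0],[0,0,0]]])

```text
clock: 3.6
tcp_pos: [0.5153, -0.0806, 0.15]
orientation: [-2.4, 1.679, -0.214]
contact_force: [0.4, 0.2, 1.0]
grip_width: 0.0853
```

Run:
```python
from h import *
st();delta(np.array([.512,-.076,.022]),tool(.35,.25,-1))
```

```text
3.6 q [ 0.16   0.238 -0.065  2.156 -0.183  0.527 -0.974] tcp [ 0.5153 -0.0806  0.15  ] station [-0.2189 -0.0436  0.15  ] F [0.4 0.2 1. ] w 0.085
[[0.343, -0.91, 0.235], [-0.94, -0.332, 0.084], [0.002, -0.249, -0.968]]
turn units [-0.019 -0.019 -0.   ] | shift in current tool [-0.0057  0.0333  0.1236] | in target tool [-0.0055  0.0331  0.1237]
```

Request:
send_rows(series=[[[-0.0007,0.0042,0.0155],[0,0,0]],[[-0.0007,0.0042,0.0155],[0,0,0]],[[-0.0007,0.0042,0.0155],[0,0,0]],[[-0.0007,0.0042,0.0155],[0,0,0]],[[-0.0007,0.0042,0.0155],[0,0,0]],[[-0.0007,0.0042,0.0155],[0,0,0]],[[-0.0007,0.0042,0.0155],[0,0,0]],[[-0.0007,0.0042,0.0155],[0,0,0]],[[0,0,0],[0,0,0]]])

```text
clock: 4.72
tcp_pos: [0.5088, -0.0765, 0.02]
orientation: [-2.399, 1.683, -0.209]
contact_force: [0.1, -0.1, 0.2]
grip_width: 0.0854
```

Run:
```python
from h import *
st()
f=grab_frame("side"); cv2.imwrite("pics/s2.png",cv2.resize(f["frame"][180:380,220:480,::-1],None,fx=3,fy=3,interpolation=2))
f=grab_frame("top"); cv2.imwrite("pics/t2.png",cv2.resize(f["frame"][85:285,200:460,::-1],None,fx=3,fy=3,interpolation=2))
```

```text
4.72 q [ 0.202  0.479 -0.127  2.237 -0.232  0.21  -0.906] tcp [ 0.5088 -0.0765  0.02  ] station [-0.2246 -0.0384  0.02  ] F [ 0.1 -0.1  0.2] w 0.085
[[0.341, -0.911, 0.231], [-0.94, -0.33, 0.084], [-0.001, -0.246, -0.969]]
```

View pics/s2.png

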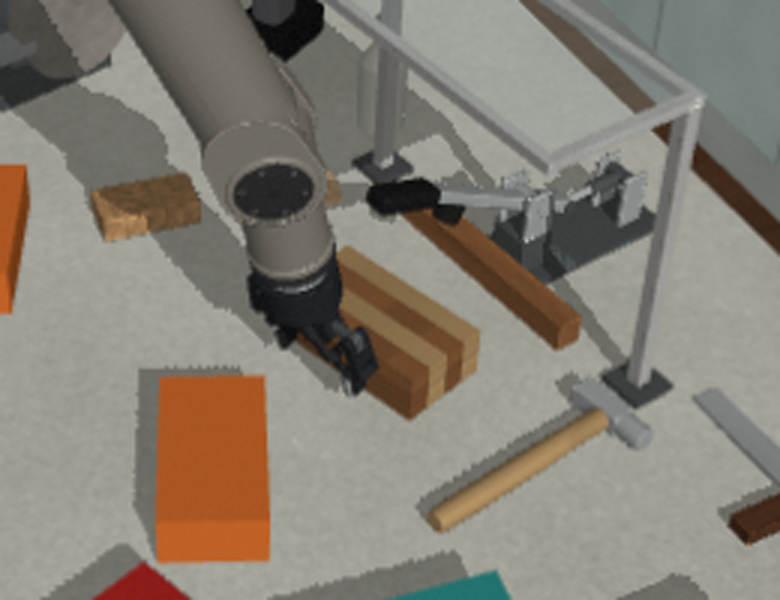

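View pics/t2.png

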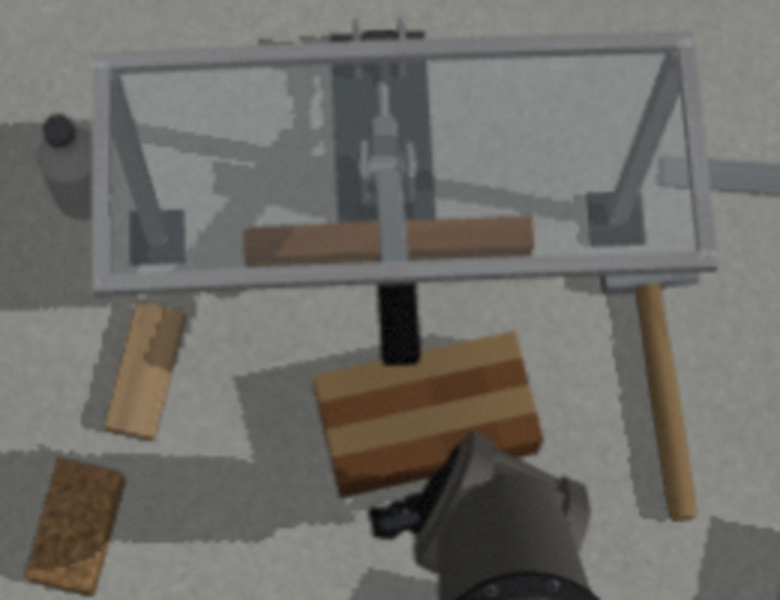

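Request:
send_rows(series=[[[0,-0.0068,0.0017],[0,0,0]],[[0,-0.0068,0.0017],[0,0,0]],[[0,-0.0068,0.0017],[0,0,0]],[[0,-0.0068,0.0017],[0,0,0]],[[0,0,0],[0,0,0]]])

```text
clock: 5.45
tcp_pos: [0.5353, -0.0659, 0.0206]
orientation: [-2.403, 1.681, -0.208]
contact_force: [-4.3, -2.2, 2.8]
grip_width: 0.0859
```

Run:
```python
from h import *
st()
f=grab_frame("top"); cv2.imwrite("pics/t3.png",cv2.resize(f["frame"][85:285,200:460,::-1],None,fx=3,fy=3,interpolation=2))
```

```text
5.45 q [ 0.147  0.5   -0.097  2.185 -0.227  0.238 -0.938] tcp [ 0.5353 -0.0659  0.0206] station [-0.1968 -0.0323  0.0206] F [-4.3 -2.2  2.8] w 0.086
[[0.343, -0.911, 0.229], [-0.939, -0.332, 0.084], [-0.0, -0.244, -0.97]]
```

View pics/t3.png

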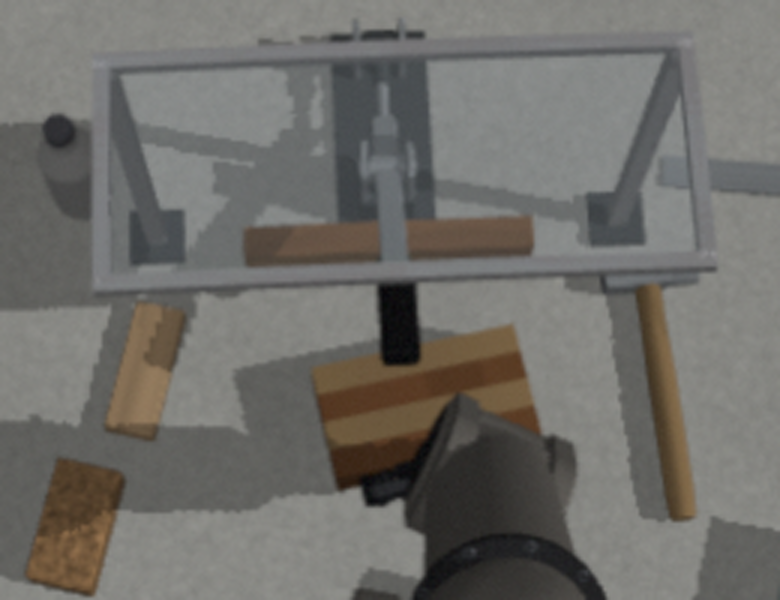

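Request:
send_rows(series=[[[-0.0012,-0.0058,0.0015],[0.5,0.03,0.1]],[[-0.0012,-0.0057,0.0017],[0.5,0.03,0.1]],[[-0.0012,-0.0057,0.002],[0.5,0.03,0.1]],[[-0.0012,-0.0056,0.0022],[0.5,0.04,0.1]],[[-0.0012,-0.0055,0.0025],[0.5,0.04,0.1]],[[-0.0012,-0.0054,0.0027],[0.5,0.05,0.1]],[[-0.0012,-0.0052,0.0029],[0.5,0.05,0.1]],[[-0.0012,-0.0051,0.0032],[0.5,0.06,0.1]],[[0,0,0],[0,0,0]]])

```text
clock: 6.62
tcp_pos: [0.5814, -0.052, 0.0483]
orientation: [-2.185, 1.614, -0.331]
contact_force: [-4.5, 0.0, -1.6]
grip_width: 0.0855
```

Run:
```python
from h import *
st()
f=grab_frame("top"); cv2.imwrite("pics/t4.png",cv2.resize(f["frame"][85:285,200:460,::-1],None,fx=3,fy=3,interpolation=2))
f=grab_frame("side"); cv2.imwrite("pics/s4.png",cv2.resize(f["frame"][180:380,220:480,::-1],None,fx=3,fy=3,interpolation=2))
```

```text
6.62 q [ 0.214  0.486 -0.128  2.208 -1.366  0.17   0.168] tcp [ 0.5814 -0.052   0.0483] station [-0.149  -0.0262  0.0483] F [-4.5  0.  -1.6] w 0.086
[[0.304, -0.856, 0.418], [-0.951, -0.251, 0.178], [-0.047, -0.452, -0.891]]
```

View pics/t4.png

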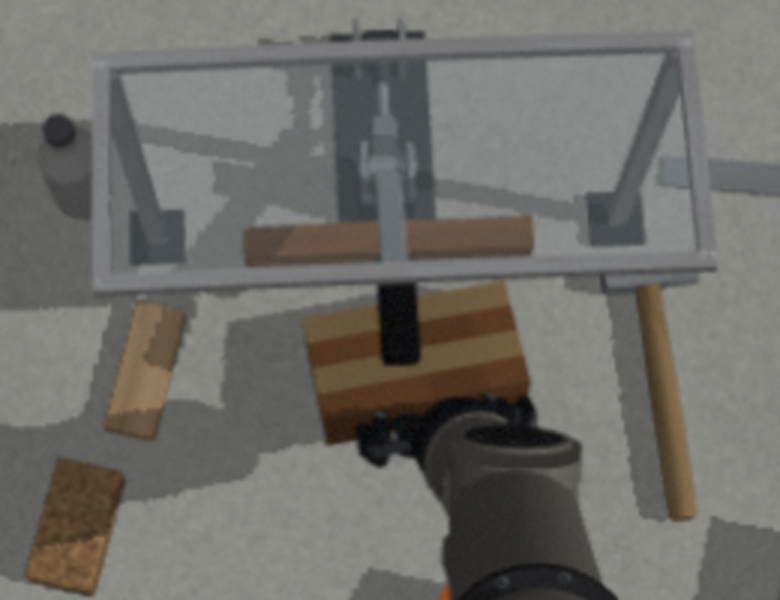

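View pics/s4.png

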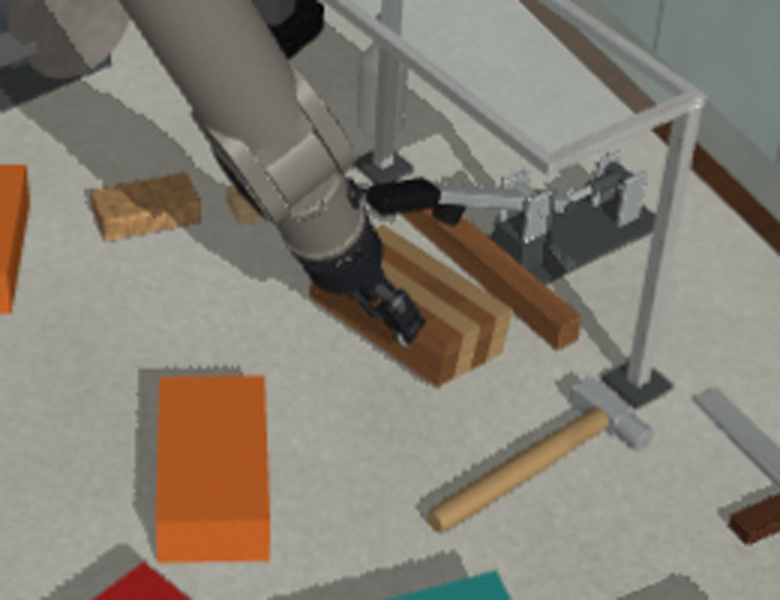

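```bash
cat > kin.py <<'E'
import numpy as np, itertools
from scipy.spatial.transform import Rotation as R
from scipy.optimize import least_squares
D=[([1.00787847,0.47780751,0.0223423,1.55643416,-0.01150639,1.10929523,-0.08308498],[0.2962583,-0.60586286,0.23032809],[-2.66438638,1.66292328,2.52166588e-03]),
([1.137,.273,-.308,2.094,-.651,.694,.116],[.4061,-.3418,.1897],[-2.202,1.54,-.41]),
([.617,.232,-.471,2.297,-.695,.24,-.387],[.5148,-.0759,.1495],[-2.206,1.532,-.407]),
([.16,.238,-.065,2.156,-.183,.527,-.974],[.5153,-.0806,.15],[-2.4,1.679,-.214]),
([.202,.479,-.127,2.237,-.232,.21,-.906],[.5088,-.0765,.02],[-2.399,1.683,-.209]),
([.147,.5,-.097,2.185,-.227,.238,-.938],[.5353,-.0659,.0206],[-2.403,1.681,-.208]),
([.214,.486,-.128,2.208,-1.366,.17,.168],[.5814,-.052,.0483],[-2.185,1.614,-.331])]
def fk(q,p,s):
    # p: base yaw, tool yaw, d1,d3,a,d5,b,d7
    rot=R.from_rotvec([0,0,p[0]]); pos=np.array([0,0,p[2]])
    def mv(v):
        nonlocal pos; pos=pos+rot.apply(v)
    rot=rot*R.from_rotvec([0,0,s[0]*q[0]]); mv([p[8],0,0])
    rot=rot*R.from_rotvec([0,s[1]*q[1],0]); 
    rot=rot*R.from_rotvec([0,0,s[2]*q[2]]); mv([p[4],0,p[3]])
    rot=rot*R.from_rotvec([0,s[3]*q[3],0]); mv([-p[4]+p[9],0,0])
    rot=rot*R.from_rotvec([0,0,s[4]*q[4]]); mv([0,0,p[5]])
    rot=rot*R.from_rotvec([0,s[5]*q[5],0]); mv([p[6],0,0])
    rot=rot*R.from_rotvec([0,0,s[6]*q[6]+p[1]]); mv([0,0,p[7]])
    return pos,rot
def res(p,s,D=D):
    e=[]
    for q,t,o in D:
        a,b=fk(q,p,s); e+=list(a-t)+list(.3*(R.from_rotvec(o).inv()*b).as_rotvec())
    return np.array(e)
if __name__=="__main__":
    best=[]
    for s in itertools.product([1,-1],repeat=4):
        S=[s[0],1,s[1],1,s[2],1,s[3]]
        for y in(0,1.57,3.14,-1.57):
          for ty in (0,1.57,3.14,-1.57):
            try: l=least_squares(res,[y,ty,.3,.4,0,.4,0,.3,0,0],args=(S,),max_nfev=60)
            except Exception: continue
            best.append((l.cost,S,l.x))
    best.sort(key=lambda b:b[0])
    for b in best[:3]: print(b[0],b[1],b[2].round(4)); 
    print(np.abs(res(best[0][2],best[0][1])).reshape(-1,6).round(4))
    np.save("kp.npy",np.r_[best[0][2],best[0][1]])
E
python3 kin.py
```

```text
0.0005661632451220617 [-1, 1, -1, 1, -1, 1, -1] [-9.4600e-02  3.0534e+00  2.3040e-01  5.7190e-01 -1.8400e-02  4.7220e-01
 -2.2000e-03  3.0590e-01  2.4000e-03 -1.9200e-02]
0.0005661632451220637 [-1, 1, -1, 1, -1, 1, -1] [-9.4600e-02 -3.2298e+00  2.3040e-01  5.7190e-01 -1.8400e-02  4.7220e-01
 -2.2000e-03  3.0590e-01  2.4000e-03 -1.9200e-02]
0.0005661632451220655 [-1, 1, -1, 1, -1, 1, -1] [-9.4600e-02  3.0534e+00  2.3040e-01  5.7190e-01 -1.8400e-02  4.7220e-01
 -2.2000e-03  3.0590e-01  2.4000e-03 -1.9200e-02]
[[0.0014 0.0004 0.0001 0.0001 0.     0.0019]
 [0.0033 0.0091 0.0014 0.0007 0.0141 0.0018]
 [0.0008 0.0015 0.0011 0.0009 0.0138 0.0019]
 [0.0072 0.0114 0.0008 0.0002 0.007  0.001 ]
 [0.0025 0.008  0.0018 0.0003 0.007  0.001 ]
 [0.002  0.0067 0.0017 0.     0.0069 0.0008]
 [0.0004 0.0026 0.0003 0.0011 0.0129 0.001 ]]
```

```bash
cat > kin2.py <<'E'
from kin import *
def fk(q,p,s):
    # product of exponentials-ish: joint offsets + per-link translations
    q=np.array(q)*s+np.r_[p[0],p[1:7]]
    rot=R.identity(); pos=np.array([0,0,0.])
    for i in range(7):
        ax=[0,0,q[i]] if i%2==0 else [0,q[i],0]
        tr=[[p[8],p[9],p[7]],[0,0,0],[p[11],p[12],p[10]],[p[17],0,0],[0,p[14],p[13]],[p[15],0,0],[0,0,p[16]]][i]
        rot=rot*R.from_rotvec(ax); pos=pos+rot.apply(tr)
    return pos,rot
def res(p,s,D=D):
    e=[]
    for q,t,o in D:
        a,b=fk(q,p,s); e+=list(a-t)+list(.3*(R.from_rotvec(o).inv()*b).as_rotvec())
    return np.array(e+list(1e-3*np.r_[p[1:6],p[8:10],p[11:13],p[14:16],p[17]]))
if __name__=="__main__":
    S=np.array([-1, 1, -1, 1, -1, 1, -1])
    x0=np.r_[-.0946,0,0,0,0,0,3.05,.23,0,0,.572,0,0,.472,0,0,.306,0]
    l=least_squares(res,x0,args=(S,)); print(l.cost,l.x.round(4)); print(np.abs(res(l.x,S))[:len(D)*6].reshape(-1,6).round(4))
    np.save("kp2.npy",l.x)
E
python3 kin2.py
```

```text
3.635967140509623e-07 [ 6.0000e-04  2.7000e-03 -7.0000e-04 -2.1000e-03  1.0000e-04 -5.0000e-04
  3.1413e+00  2.8820e-01 -4.0000e-04 -3.0200e-02  5.4140e-01 -5.0000e-04
 -3.1800e-02  4.7260e-01 -5.0000e-04  2.0000e-04  3.2710e-01  1.0000e-04]
[[0.0002 0.     0.     0.0001 0.     0.0001]
 [0.0002 0.0001 0.     0.     0.     0.0001]
 [0.0002 0.     0.0002 0.0002 0.0003 0.0001]
 [0.     0.0001 0.0002 0.0002 0.     0.0001]
 [0.     0.     0.     0.0001 0.     0.    ]
 [0.     0.0001 0.0001 0.0003 0.     0.0003]
 [0.     0.     0.     0.0001 0.0001 0.0002]]
```

```bash
cat > ik.py <<'E'
from kin2 import *
from h import S2W,tool,psi
S=np.array([-1, 1, -1, 1, -1, 1, -1]); P=np.load("kp2.npy")
lo=np.array([-2.96,-.34,-1.41,.24,-1.37,.17,-2.96]);hi=np.array([2.96,2.1,1.46,2.44,4.51,1.92,2.96])
def ik(pos,rot,seeds):
    best=None
    for q0 in seeds:
        def f(q):
            a,b=fk(q,P,S); return np.r_[a-pos,.3*(rot.inv()*b).as_rotvec(),1e-4*(q-q0)]
        l=least_squares(f,np.clip(q0,lo+.02,hi-.02),bounds=(lo+.01,hi-.01))
        e=np.abs(f(l.x)[:6]).max()
        if best is None or e<best[0]: best=(e,l.x)
    return best
E
python3 - <<'E'
from ik import *
import itertools
seeds=[np.array(d[0]) for d in D[3:]]+[np.array([.2,.5,a,2,b,.5,-.9]) for a,b in((0,0),(.7,.9),(-.7,-.9),(.0,1.5),(0,3))]
for z in (.022,.035):
 for x in(-.16,-.13,-.1):
  for L in (.25,.4,.5,.6,.7):
    e,q=ik(S2W([x,-.005,z]),tool(psi+.05,L,-1),seeds); print(z,x,L,round(e,4),q.round(2))
E
```

```text
0.022 -0.16 0.25 0.0 [-0.05  0.52  0.03  2.14 -0.27  0.24 -1.13]
0.022 -0.16 0.4 0.0 [ 0.44  0.56 -0.53  2.22  1.42  0.18 -2.7 ]
0.022 -0.16 0.5 0.0 [-0.28  0.55  0.35  2.33  4.06  0.35  0.8 ]
0.022 -0.16 0.6 0.0 [-0.36  0.61  0.46  2.39  3.87  0.55  0.98]
0.022 -0.16 0.7 0.0 [ 1.12  1.19 -1.36  2.36  2.19  0.87 -2.95]
0.022 -0.13 0.25 0.0 [-0.07  0.55  0.05  2.08 -0.26  0.28 -1.15]
0.022 -0.13 0.4 0.0 [ 0.38  0.58 -0.49  2.15  1.22  0.18 -2.52]
0.022 -0.13 0.5 0.0 [-0.25  0.57  0.31  2.26  4.13  0.3   0.72]
0.022 -0.13 0.6 0.0 [-0.36  0.62  0.45  2.33  3.91  0.51  0.91]
0.022 -0.13 0.7 0.0 [-0.39  0.69  0.51  2.38  3.77  0.71  1.03]
0.022 -0.1 0.25 0.0 [-0.09  0.58  0.06  2.01 -0.25  0.31 -1.17]
0.022 -0.1 0.4 0.0 [-0.17  0.57  0.19  2.12 -1.26  0.18 -0.17]
0.022 -0.1 0.5 0.0 [-0.22  0.58  0.25  2.19  4.22  0.25  0.63]
0.022 -0.1 0.6 0.0 [-0.35  0.64  0.44  2.26  3.95  0.47  0.85]
0.022 -0.1 0.7 0.0 [-0.4   0.7   0.51  2.32  3.8   0.67  0.98]
0.035 -0.16 0.25 0.0 [ 0.28  0.52 -0.37  2.12  0.44  0.31 -1.79]
0.035 -0.16 0.4 0.0 [ 0.44  0.53 -0.53  2.21  1.24  0.18 -2.54]
0.035 -0.16 0.5 0.0 [-0.24  0.51  0.3   2.32  4.11  0.3   0.77]
0.035 -0.16 0.6 0.0 [-0.34  0.56  0.44  2.39  3.89  0.51  0.96]
0.035 -0.16 0.7 0.0 [ 1.12  1.15 -1.38  2.36  2.16  0.85 -2.95]
0.035 -0.13 0.25 0.0 [ 0.27  0.55 -0.37  2.05  0.44  0.35 -1.79]
0.035 -0.13 0.4 0.0 [-0.18  0.52  0.2   2.19 -1.31  0.18 -0.11]
0.035 -0.13 0.5 0.0 [-0.22  0.53  0.26  2.26  4.2   0.26  0.67]
0.035 -0.13 0.6 0.0 [-0.34  0.58  0.43  2.33  3.94  0.47  0.9 ]
0.035 -0.13 0.7 0.0 [-0.38  0.64  0.5   2.38  3.79  0.67  1.03]
0.035 -0.1 0.25 0.0 [-0.09  0.56  0.06  2.01 -0.23  0.34 -1.18]
0.035 -0.1 0.4 0.0 [-0.22  0.55  0.24  2.12 -1.19  0.21 -0.25]
0.035 -0.1 0.5 0.0 [-0.17  0.55  0.19  2.19  4.3   0.21  0.56]
0.035 -0.1 0.6 0.0 [-0.33  0.6   0.41  2.26  3.98  0.43  0.83]
0.035 -0.1 0.7 0.0 [-0.39  0.66  0.5   2.32  3.82  0.63  0.97]
```

```bash
cat > pl.py <<'E'
from ik import *
from h import r,W2S
qA=np.array([.5,.2,0,2.3,0,.32,-1.5])
def d(q0p,q1p):
    (a,A),(b,B)=q0p,q1p
    return A.inv().apply(b-a), np.degrees((A.inv()*B).as_rotvec())/5
E
python3 - <<'E'
from pl import *
o=r.get_obs(); c=(o['tcp_pos'],R.from_rotvec(o['orientation']))
A=fk(qA,P,S); print("PA",A[0],A[1].as_matrix().round(2).tolist(),W2S(A[0]))
print("cur->A shift cur",d(c,A)[0].round(4),"in A frame",A[1].inv().apply(A[0]-c[0]).round(4),"turn",d(c,A)[1].round(3))
print("back .04 & up in tool:",c[1].inv().apply([-.036,-.01,0]).round(4), c[1].inv().apply([-.0,-.0,.2]).round(4))
q=qA.copy();
for k in (0,9,18,27,36):
    q[4]=np.pi*k/36; x=fk(q,P,S); print(k,x[0].round(3),x[1].as_matrix()[:,2].round(2))
q1=qA.copy(); q1[4]=np.pi/36; print(d(fk(qA,P,S),fk(q1,P,S)))
E
```

```text
PA [ 0.40340157 -0.2915715   0.12943211] [[-0.42, -0.86, 0.28], [-0.91, 0.39, -0.15], [0.02, -0.32, -0.95]] [-0.36412239 -0.23310881  0.12943211]
cur->A shift cur [ 0.17    0.1755 -0.1892] in A frame [ 0.2936  0.0341 -0.0903] turn [-1.512  3.97   7.565]
back .04 & up in tool: [-0.0014  0.0333 -0.0168] [-0.0093 -0.0902 -0.1783]
0 [ 0.403 -0.292  0.129] [ 0.28 -0.15 -0.95]
9 [ 0.39  -0.367  0.148] [ 0.24 -0.38 -0.89]
18 [ 0.427 -0.421  0.191] [ 0.35 -0.55 -0.76]
27 [ 0.493 -0.422  0.235] [ 0.55 -0.55 -0.63]
36 [ 0.549 -0.37   0.253] [ 0.72 -0.39 -0.57]
(array([ 0.00897505,  0.00022612, -0.00013616]), array([-0.0222955 ,  0.3132743 , -0.94940093]))
```

Request:
send_rows(series=[[[0,0.0083,-0.0042],[0,0,0]],[[0,0.0083,-0.0042],[0,0,0]],[[0,0.0083,-0.0042],[0,0,0]],[[0,0.0083,-0.0042],[0,0,0]],[[-0.0015,-0.0151,-0.03],[0,0,0]],[[-0.0015,-0.0151,-0.03],[0,0,0]],[[-0.0015,-0.0151,-0.03],[0,0,0]],[[-0.0015,-0.0151,-0.03],[0,0,0]],[[0,0,0],[0,0,0]]])

```text
clock: 7.85
tcp_pos: [0.5501, -0.066, 0.19]
orientation: [-2.186, 1.612, -0.328]
contact_force: [0.5, -0.5, -0.3]
grip_width: 0.0855
```

Run:
```python
from pl import *
from h import *
o=st(); c=(o['tcp_pos'],R.from_rotvec(o['orientation']))
A=fk(qA,P,S); 
print("cur->A shift cur",d(c,A)[0].round(4),"in A frame",A[1].inv().apply(A[0]-c[0]).round(4),"turn",d(c,A)[1].round(3))
f=grab_frame("top"); cv2.imwrite("pics/t5.png",cv2.resize(f["frame"][85:285,200:460,::-1],None,fx=3,fy=3,interpolation=2))
```

```text
7.85 q [-0.147  0.182  0.331  2.205 -0.738  0.467 -0.485] tcp [ 0.5501 -0.066   0.19  ] station [-0.1822 -0.0349  0.19  ] F [ 0.5 -0.5 -0.3] w 0.085
[[0.306, -0.856, 0.417], [-0.951, -0.253, 0.18], [-0.049, -0.451, -0.891]]
cur->A shift cur [ 0.1725  0.2099 -0.0478] in A frame [0.2649 0.0576 0.051 ] turn [-1.503  4.004  7.582]
```

View pics/t5.png

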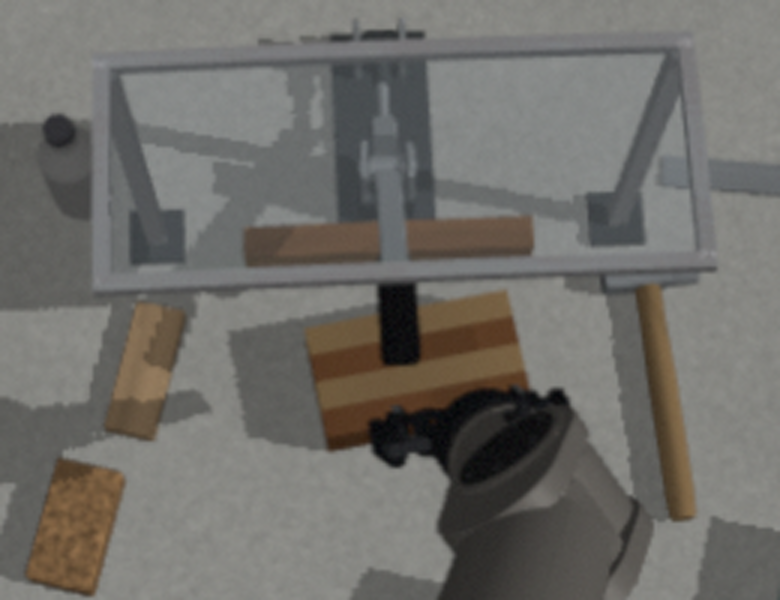

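Request:
send_rows(series=[[[0.0287,0.035,-0.008],[0,0,0]],[[0.0287,0.035,-0.008],[0,0,0]],[[0.0287,0.035,-0.008],[0,0,0]],[[0.0287,0.035,-0.008],[0,0,0]],[[0.0287,0.035,-0.008],[0,0,0]],[[0.0287,0.035,-0.008],[0,0,0]],[[0,0,0],[-0.188,0.5,0.948]],[[0,0,0],[-0.188,0.5,0.948]],[[0,0,0],[-0.188,0.5,0.948]],[[0,0,0],[-0.188,0.5,0.948]],[[0,0,0],[-0.188,0.5,0.948]],[[0,0,0],[-0.188,0.5,0.948]],[[0,0,0],[-0.188,0.5,0.948]],[[0,0,0],[-0.188,0.5,0.948]],[[0,0,0],[0,0,0]]])

```text
clock: 9.78
tcp_pos: [0.4012, -0.2897, 0.1263]
orientation: [-1.607, 2.492, -0.414]
contact_force: [-0.7, 0.3, -1.1]
grip_width: 0.0853
```

Run:
```python
from pl import *
from h import *
o=st(); q=o['joints']; a=fk(q,P,S); print(a[0]-o['tcp_pos'])
for k in(1,):
    q1=q.copy(); q1[4]+=np.radians(5.2); print(d(a,fk(q1,P,S)))
```

```text
9.78 q [-0.201  0.265  0.812  2.341 -0.627  0.36  -0.871] tcp [ 0.4012 -0.2897  0.1263] station [-0.366  -0.2309  0.1263] F [-0.7  0.3 -1.1] w 0.085
[[-0.416, -0.868, 0.27], [-0.909, 0.389, -0.15], [0.025, -0.308, -0.951]]
[-0.00041777 -0.00062151  0.00066465]
(array([ 0.00830533,  0.00636003, -0.00018237]), array([-0.23579032,  0.27999591, -0.97345016]))
```

Run:
```python
from pl import *
q=r.get_obs()['joints'].copy(); q0=q.copy()
for k in range(0,43,6):
    q[4]=q0[4]+np.radians(5.2)*k; x=fk(q,P,S); print(k,x[0].round(3),x[1].as_matrix().round(2).tolist())
```

```text
0 [ 0.401 -0.29   0.127] [[-0.42, -0.87, 0.27], [-0.91, 0.39, -0.15], [0.03, -0.31, -0.95]]
6 [ 0.353 -0.33   0.126] [[0.04, -0.99, 0.12], [-0.96, -0.07, -0.27], [0.28, -0.11, -0.95]]
12 [ 0.329 -0.384  0.145] [[0.51, -0.86, 0.05], [-0.76, -0.48, -0.44], [0.4, 0.19, -0.9]]
18 [ 0.334 -0.436  0.177] [[0.86, -0.51, 0.06], [-0.37, -0.71, -0.6], [0.35, 0.49, -0.8]]
24 [ 0.369 -0.472  0.214] [[0.98, -0.04, 0.17], [0.09, -0.7, -0.71], [0.15, 0.71, -0.69]]
30 [ 0.421 -0.481  0.245] [[0.85, 0.41, 0.33], [0.5, -0.45, -0.74], [-0.15, 0.79, -0.59]]
36 [ 0.478 -0.461  0.261] [[0.5, 0.71, 0.5], [0.74, -0.04, -0.67], [-0.46, 0.71, -0.54]]
42 [ 0.521 -0.417  0.257] [[0.02, 0.77, 0.63], [0.73, 0.42, -0.54], [-0.68, 0.48, -0.55]]
```

Request:
send_rows(series=[[[0.0083,0.0064,-0.0002],[-0.236,0.28,-0.973]],[[0.0083,0.0064,-0.0002],[-0.236,0.28,-0.973]],[[0.0083,0.0064,-0.0002],[-0.236,0.28,-0.973]],[[0.0083,0.0064,-0.0002],[-0.236,0.28,-0.973]],[[0.0083,0.0064,-0.0002],[-0.236,0.28,-0.973]],[[0.0083,0.0064,-0.0002],[-0.236,0.28,-0.973]],[[0.0083,0.0064,-0.0002],[-0.236,0.28,-0.973]],[[0.0083,0.0064,-0.0002],[-0.236,0.28,-0.973]],[[0.0083,0.0064,-0.0002],[-0.236,0.28,-0.973]],[[0.0083,0.0064,-0.0002],[-0.236,0.28,-0.973]],[[0.0083,0.0064,-0.0002],[-0.236,0.28,-0.973]],[[0.0083,0.0064,-0.0002],[-0.236,0.28,-0.973]],[[0.0083,0.0064,-0.0002],[-0.236,0.28,-0.973]],[[0.0083,0.0064,-0.0002],[-0.236,0.28,-0.973]]])

```text
clock: 11.52
tcp_pos: [0.3249, -0.4031, 0.1534]
orientation: [2.431, -1.11, 0.345]
contact_force: [-0.9, -0.1, -0.4]
grip_width: 0.0857
```

Run:
```python
from pl import *
from h import *
o=st(); q=o['joints'].copy(); a=fk(q,P,S); print(a[0]-o['tcp_pos'])
q1=q.copy(); q1[4]+=np.radians(5.2); print(d(a,fk(q1,P,S)))
```

```text
11.53 q [-0.407  0.376  1.111  2.349  0.188  0.278 -0.414] tcp [ 0.3249 -0.4031  0.1534] station [-0.46   -0.3301  0.1534] F [-0.9 -0.1 -0.4] w 0.086
[[0.646, -0.762, 0.042], [-0.651, -0.579, -0.491], [0.398, 0.29, -0.87]]
[-0.00034155 -0.00082914  0.0013804 ]
(array([ 0.0036353 ,  0.00728155, -0.00011296]), array([-0.26054209,  0.11455726, -1.00029718]))
```

Request:
send_rows(series=[[[0.0036,0.0073,-0.0001],[-0.26,0.114,-0.99]],[[0.0036,0.0073,-0.0001],[-0.26,0.114,-0.99]],[[0.0036,0.0073,-0.0001],[-0.26,0.114,-0.99]],[[0.0036,0.0073,-0.0001],[-0.26,0.114,-0.99]],[[0.0036,0.0073,-0.0001],[-0.26,0.114,-0.99]],[[0.0036,0.0073,-0.0001],[-0.26,0.114,-0.99]],[[0.0036,0.0073,-0.0001],[-0.26,0.114,-0.99]],[[0.0036,0.0073,-0.0001],[-0.26,0.114,-0.99]]])

```text
clock: 12.52
tcp_pos: [0.3176, -0.4551, 0.1894]
orientation: [2.429, -0.211, 0.103]
contact_force: [-0.1, 0.1, 0.3]
grip_width: 0.0855
```

```bash
cat > stp.py <<'E'
from pl import *
from h import *
o=st(); q=o['joints'].copy(); a=fk(q,P,S)
q1=q.copy(); q1[4]+=np.radians(5.2); print(d(a,fk(q1,P,S)))
E
python3 stp.py
```

```text
12.53 q [-0.471  0.461  1.229  2.351  0.603  0.199 -0.123] tcp [ 0.3176 -0.4551  0.1894] station [-0.4758 -0.3802  0.1894] F [-0.1  0.1  0.3] w 0.085
[[0.984, -0.179, 0.019], [-0.124, -0.751, -0.649], [0.13, 0.636, -0.761]]
(array([ 1.01641329e-03,  5.77748372e-03, -6.10215702e-05]), array([-0.20340825,  0.02501587, -1.01960742]))
```

```bash
cat > sim.py <<'E'
from pl import *
from scipy.optimize import lsq_linear
from h import tool,S2W
def jac(q):
    a,A=fk(q,P,S); J=np.zeros((6,7))
    for i in range(7):
        e=q.copy(); e[i]+=1e-5; b,B=fk(e,P,S); J[:3,i]=(b-a)/1e-5; J[3:,i]=(B*A.inv()).as_rotvec()/1e-5
    return J,a,A
def step(q,pos,rot,lam=1e-3,home=None,kh=0):
    for _ in range(6):
        J,a,A=jac(q); e=np.r_[pos-a,(rot*A.inv()).as_rotvec()]
        bias=np.zeros(7) if home is None else kh*(home-q)
        M=np.r_[J*10,lam**.5*np.eye(7)]; 
        s=lsq_linear(M,np.r_[e*10,lam**.5*bias],bounds=(np.minimum(lo-q,-1e-6),np.maximum(hi-q,1e-6)))
        q=q+s.x
    return q,np.abs(e).max()
def rows(q,rws,**k):
    pos,rot=fk(q,P,S)
    for s_,w in rws:
        pos=pos+rot.apply(s_); rot=rot*R.from_rotvec(np.radians(5)*np.array(w)); q,e=step(q,pos,rot,**k)
    return q,e
E
python3 - <<'E'
from sim import *
q=np.array([-0.201,0.265,0.812,2.341,-0.627,0.36,-0.871])
q,e=rows(q,[([.0083,.0064,-.0002],[-.236,.28,-.973])]*14); print(q.round(3),e)
q,e=rows(q,[([.0036,.0073,-.0001],[-.26,.114,-.99])]*8); print(q.round(3),e)
E
```

```text
[-0.413  0.38   1.112  2.349  0.182  0.277 -0.415] 2.7755575615628914e-16
[-0.479  0.47   1.236  2.351  0.571  0.193 -0.099] 1.1102230246251568e-16
```

```bash
cat > search.py <<'E'
from sim import *
def seg(q,pos,rot,n=None):
    a,A=fk(q,P,S); w=(A.inv()*rot).as_rotvec(); t=A.inv().apply(pos-a)
    # constant-twist in rows: turn first-order; use interpolated pose
    n=n or int(np.ceil(max(np.abs(w).max()/np.radians(5)/.98,np.abs(t).max()/.04,1)))
    em=0; qs=[q]; 
    for k in range(1,n+1):
        q,e=step(q,a+(pos-a)*k/n,A*R.from_rotvec(w*k/n)); qs.append(q); em=max(em,e)
    return q,em,n,qs
if __name__=="__main__":
    q0=r.get_obs()['joints'].copy()
    rng=np.random.default_rng(0)
    G=(S2W([-.21,-.03,.12]),tool(psi+.15,.62,1))
    out=[]
    q,e,n,_=seg(q0,*G); print("direct",q.round(2),e,n)
    for t in range(60):
        via=[rng.uniform(-.3,1.),rng.uniform(0,.6),rng.uniform(-.5,1.0),rng.uniform(1.6,2.3),rng.uniform(1.2,3.2),rng.uniform(.3,1.1),rng.uniform(-2,.3)]
        V=fk(np.array(via),P,S)
        if V[0][2]<.12 or V[0][1]>-.15 or V[0][2]>.6: continue
        q1,e1,n1,qs=seg(q0,*V)
        if e1>2e-3: continue
        q2,e2,n2,qs2=seg(q1,*G)
        if e2>2e-3: continue
        zmin=min(fk(x,P,S)[0][2] for x in qs+qs2)
        out.append((n1+n2,np.round(via,2),q1.round(2),q2.round(2),round(zmin,3)))
    for x in sorted(out,key=lambda x:x[0])[:8]: print(*x)
E
python3 search.py
```

```text
direct [ 1.19  0.55 -1.19  2.35  1.64  0.21  0.52] 0.03175853886471784 20
21 [ 0.73  0.33 -0.17  1.99  1.22  0.87 -0.35] [-0.2   0.54  1.05  2.05  0.64  0.42  0.08] [ 1.16  0.52 -1.14  2.35  1.68  0.17  0.47] 0.12
22 [ 0.21  0.14  0.62  2.05  2.65  0.37 -1.19] [ 0.03  0.16  0.84  2.06  2.76  0.35 -1.32] [ 0.15  0.27  0.03  2.4   4.39  0.31 -2.39] 0.12
24 [-0.05  0.35  0.4   2.27  1.34  0.7  -0.29] [-0.59  0.68  1.19  2.3   0.87  0.22  0.1 ] [ 1.16  0.52 -1.14  2.35  1.68  0.17  0.47] 0.12
26 [0.85 0.31 0.02 2.3  1.83 0.45 0.02] [ 0.26  0.39  0.72  2.33  2.19  0.22 -0.41] [ 1.16  0.52 -1.14  2.35  1.68  0.17  0.47] 0.12
26 [-0.29  0.46  0.97  2.01  1.84  0.45 -0.45] [-0.42  0.61  1.21  2.02  1.95  0.27 -0.67] [ 1.16  0.52 -1.14  2.35  1.68  0.17  0.47] 0.12
30 [0.24 0.44 0.57 2.25 1.43 0.88 0.13] [-0.18  0.83  1.24  2.27  1.15  0.35  0.29] [ 1.28  0.67 -1.34  2.35  1.6   0.35  0.6 ] 0.12
30 [ 0.7   0.34 -0.36  1.87  1.35  0.68 -1.01] [-0.37  0.51  1.05  1.94  0.38  0.21 -0.29] [ 0.57  0.3  -0.44  2.38  4.32  0.17 -2.28] 0.12
30 [ 0.45  0.59  0.76  2.14  2.98  0.81 -1.18] [ 0.46  0.58  0.74  2.14  2.97  0.81 -1.17] [ 1.16  0.52 -1.14  2.35  1.68  0.17  0.47] 0.12
```

```bash
cat > screw.py <<'E'
from sim import *
def screw(a,A,pos,rot,n=None):
    w=(A.inv()*rot).as_rotvec(); 
    n0=n or int(np.ceil(np.abs(w).max()/np.radians(5)/.98)); 
    for n in range(max(n0,1),80):
        M=sum(R.from_rotvec(w*k/n).as_matrix() for k in range(n)); v=np.linalg.solve(M,A.inv().apply(pos-a))
        if np.linalg.norm(v)<.045: break
    return n,v.round(4),(np.degrees(w/n)/5).round(3)
def trial(q,pos,rot,n=None,a=None,verbose=1):
    a,A=fk(q,P,S) if a is None else a
    n,v,w=screw(a,A,pos,rot,n); qs=[q]; em=0; p,ro=a,A
    for k in range(n):
        p=p+ro.apply(v); ro=ro*R.from_rotvec(np.radians(5)*w); q,e=step(q,p,ro); qs.append(q); em=max(em,e)
    if verbose:
        print(n,"rows",v.tolist(),w.tolist(),"end",q.round(3),"err",round(em,4)); 
        for x in qs[::max(n//4,1)]: t=fk(x,P,S); print("   ",t[0].round(3),W2S(t[0]).round(3),t[1].as_matrix()[:,2].round(2))
    return q,em
E
python3 - <<'E'
from screw import *
q0=r.get_obs()['joints'].copy()
V=fk(np.array([.21,.14,.62,2.05,2.65,.37,-1.19]),P,S)
q1,_=trial(q0,*V)
for L in(.62,.7):
  for s in([-.25,-.03,.2],[-.25,-.03,.25]):
    trial(q1,S2W(s),tool(psi+.15,L,1))
E
```

```text
9 rows [0.0158, 0.0399, 0.0026] [-0.728, 0.632, -0.654] end [ 0.082  0.151  0.768  2.056  2.714  0.36  -1.268] err 0.0
    [ 0.317 -0.456  0.191] [-0.476 -0.381  0.191] [ 0.02 -0.65 -0.76]
    [ 0.337 -0.52   0.244] [-0.468 -0.448  0.244] [ 0.11 -0.75 -0.66]
    [ 0.365 -0.573  0.306] [-0.449 -0.504  0.306] [ 0.22 -0.81 -0.54]
    [ 0.4   -0.611  0.375] [-0.421 -0.548  0.375] [ 0.33 -0.84 -0.42]
    [ 0.439 -0.634  0.447] [-0.385 -0.577  0.447] [ 0.45 -0.84 -0.3 ]
16 rows [0.0389, -0.019, -0.0033] [0.406, 0.815, -0.52] end [-0.822  0.811  1.46   2.44   4.51   1.171 -2.637] err 0.0795
    [ 0.46  -0.64   0.484] [-0.365 -0.586  0.484] [ 0.5  -0.83 -0.24]
    [ 0.554 -0.519  0.404] [-0.253 -0.482  0.404] [ 0.68 -0.62 -0.4 ]
    [ 0.59  -0.371  0.322] [-0.193 -0.342  0.322] [ 0.75 -0.35 -0.56]
    [ 0.565 -0.214  0.245] [-0.192 -0.183  0.245] [ 0.7  -0.08 -0.71]
    [ 0.522 -0.073  0.148] [-0.211 -0.037  0.148] [ 0.57  0.18 -0.8 ]
15 rows [0.0408, -0.0175, -0.0055] [0.433, 0.869, -0.555] end [ 0.462  0.12  -0.388  2.44   4.51   0.17  -2.564] err 0.5593
    [ 0.46  -0.64   0.484] [-0.365 
[... 702 characters left out ...]
.77 -0.35 -0.53]
    [ 0.564 -0.215  0.253] [-0.193 -0.184  0.253] [ 0.75 -0.07 -0.66]
    [ 0.488 -0.064  0.177] [-0.243 -0.022  0.177] [ 0.62  0.2  -0.76]
15 rows [0.0406, -0.0176, -0.0059] [0.381, 0.887, -0.518] end [-0.854  0.657  1.46   2.44   4.51   1.076 -2.613] err 0.0985
    [ 0.46  -0.64   0.484] [-0.365 -0.586  0.484] [ 0.5  -0.83 -0.24]
    [ 0.536 -0.543  0.43 ] [-0.275 -0.503  0.43 ] [ 0.66 -0.66 -0.36]
    [ 0.577 -0.429  0.375] [-0.215 -0.397  0.375] [ 0.75 -0.46 -0.47]
    [ 0.582 -0.306  0.323] [-0.191 -0.277  0.323] [ 0.77 -0.24 -0.59]
    [ 0.522 -0.156  0.265] [-0.224 -0.12   0.265] [ 0.73 -0.03 -0.69]
    [ 0.534 -0.071  0.184] [-0.199 -0.037  0.184] [ 0.63  0.2  -0.75]
```

Run:
```python
from sim import *
seeds=[np.array([a,.5,b,2.2,c,.4,-2.0]) for a,b,c in((0,0,3.3),(-.3,.4,3.8),(.4,-.4,2.8))]
for x in(-.2,-.18):
 for z in (.02,.08,.14,.2):
  for L in (.4,.5,.6):
   for s in seeds:
    e,q=ik(S2W([x,-.03,z]),tool(psi+.1,L,1),[s]); print(x,z,L,round(e,4),q.round(2)) if e<1e-3 else 0
```

```text
-0.2 0.02 0.4 0.0001 [ 0.01  0.49  0.09  2.31  4.5   0.18 -2.61]
-0.2 0.02 0.4 0.0001 [ 0.01  0.49  0.09  2.31  4.5   0.18 -2.61]
-0.2 0.02 0.4 0.0 [ 0.63  0.57 -0.64  2.27  1.49  0.18  0.51]
-0.2 0.02 0.5 0.0 [ 0.13  0.5  -0.02  2.36  3.87  0.26 -1.94]
-0.2 0.02 0.5 0.0 [-0.12  0.53  0.27  2.38  4.09  0.38 -2.2 ]
-0.2 0.02 0.5 0.0 [ 0.34  0.51 -0.26  2.35  3.5   0.18 -1.53]
-0.2 0.02 0.6 0.0 [ 0.14  0.53  0.    2.42  3.71  0.43 -1.76]
-0.2 0.02 0.6 0.0 [-0.09  0.56  0.28  2.43  3.88  0.54 -1.97]
-0.2 0.02 0.6 0.0 [ 0.41  0.55 -0.31  2.4   3.42  0.34 -1.41]
-0.2 0.08 0.4 0.0 [ 1.11  0.76 -1.31  2.23  1.31  0.63  0.79]
-0.2 0.08 0.5 0.0009 [ 0.12  0.36 -0.01  2.35  4.5   0.18 -2.59]
-0.2 0.08 0.5 0.0009 [ 0.12  0.36 -0.01  2.35  4.5   0.18 -2.59]
-0.2 0.08 0.5 0.0 [ 0.85  0.49 -0.86  2.3   1.45  0.18  0.57]
-0.2 0.08 0.6 0.0 [ 0.28  0.38 -0.16  2.39  3.9   0.25 -1.95]
-0.2 0.08 0.6 0.0 [-0.14  0.39  0.32  2.42  4.14  0.41 -2.24]
-0.2 0.08 0.6 0.0 [ 0.88  0.51 -0.86  2.36  2.38  0.18 -0.32]
-0.2 0.14 0.4 0.0 [ 1.19  0.66 -1.4   2.19  1.06  0.64  0.99]
-0.2 0.14 0.5 0.0 [ 1.24  0.64 -1.
[... 267 characters left out ...]
1 -2.19]
-0.18 0.02 0.5 0.0 [ 0.25  0.52 -0.17  2.31  3.7   0.18 -1.76]
-0.18 0.02 0.6 0.0 [ 0.14  0.54 -0.01  2.38  3.72  0.4  -1.78]
-0.18 0.02 0.6 0.0 [-0.15  0.58  0.33  2.39  3.93  0.54 -2.05]
-0.18 0.02 0.6 0.0 [ 0.39  0.56 -0.3   2.36  3.41  0.32 -1.41]
-0.18 0.08 0.4 0.0 [ 1.08  0.79 -1.3   2.19  1.31  0.66  0.79]
-0.18 0.08 0.6 0.0 [ 0.3   0.4  -0.2   2.35  3.89  0.22 -1.94]
-0.18 0.08 0.6 0.0 [-0.13  0.41  0.3   2.38  4.16  0.39 -2.28]
-0.18 0.08 0.6 0.0 [ 0.41  0.41 -0.33  2.35  3.72  0.18 -1.76]
-0.18 0.14 0.4 0.0 [ 1.16  0.7  -1.4   2.15  1.09  0.69  0.96]
-0.18 0.14 0.5 0.0 [ 1.21  0.69 -1.4   2.21  1.23  0.56  0.85]
-0.18 0.2 0.4 0.0 [ 1.21  0.52 -1.4   2.1   0.76  0.66  1.23]
```

```bash
cat > s2.py <<'E'
from screw import *
q0=r.get_obs()['joints'].copy()
rng=np.random.default_rng(1); res=[]
V=fk(np.array([.21,.14,.62,2.05,2.65,.37,-1.19]),P,S)
q1,_=trial(q0,*V,verbose=0)
for t in range(150):
    H=np.array([rng.uniform(.2,.8),rng.uniform(.1,.6),rng.uniform(-.5,.5),rng.uniform(1.6,2.3),rng.uniform(2.6,3.8),rng.uniform(.3,.7),rng.uniform(-2.4,-1.2)])
    h=fk(H,P,S)
    if not(.2<h[0][2]<.45 and h[0][1]<-.33): continue
    q2,e2=trial(q1,*h,verbose=0)
    if e2>2e-3: continue
    W1=(S2W([-.185,-.03,.12]),tool(psi+.15,.75,1)); q3,e3=trial(q2,*W1,verbose=0)
    if e3>3e-3: continue
    W2=(S2W([-.18,-.03,.022]),tool(psi+.12,.58,1)); q4,e4=trial(q3,*W2,verbose=0)
    if e4>3e-3: continue
    marg=min(min((q-lo).min(),(hi-q).min()) for q in(q2,q3,q4))
    res.append((marg,H.round(2).tolist(),q2.round(2),q3.round(2),q4.round(2)))
res.sort(key=lambda x:-x[0])
for x in res[:4]: print(*x)
E
python3 s2.py
```

```text
0.038559531857619955 [0.71, 0.53, 0.38, 1.93, 2.93, 0.3, -1.63] [ 0.66  0.54  0.45  1.93  3.03  0.3  -1.75] [ 0.59  0.37 -0.44  2.4   3.84  0.33 -1.77] [ 0.33  0.54 -0.24  2.35  3.57  0.29 -1.57]
0.03425327625613228 [0.28, 0.5, 0.18, 1.9, 2.63, 0.37, -1.5] [ 0.15  0.51  0.34  1.9   2.78  0.34 -1.71] [ 0.52  0.35 -0.36  2.41  3.89  0.35 -1.83] [ 0.29  0.54 -0.19  2.35  3.63  0.3  -1.64]
0.03292160407418976 [0.56, 0.5, 0.13, 1.85, 3.51, 0.31, -1.86] [ 0.58  0.5   0.1   1.85  3.49  0.31 -1.83] [ 0.5   0.35 -0.33  2.41  3.9   0.36 -1.84] [ 0.28  0.54 -0.18  2.35  3.64  0.31 -1.65]
0.032883635963043556 [0.73, 0.48, 0.42, 1.89, 2.64, 0.37, -2.05] [ 0.69  0.49  0.48  1.89  2.69  0.36 -2.12] [ 0.49  0.35 -0.33  2.41  3.9   0.36 -1.84] [ 0.28  0.54 -0.17  2.35  3.64  0.31 -1.66]
```

Request:
send_rows(series=[[[0.0158,0.0399,0.0026],[-0.728,0.632,-0.654]],[[0.0158,0.0399,0.0026],[-0.728,0.632,-0.654]],[[0.0158,0.0399,0.0026],[-0.728,0.632,-0.654]],[[0.0158,0.0399,0.0026],[-0.728,0.632,-0.654]],[[0.0158,0.0399,0.0026],[-0.728,0.632,-0.654]],[[0.0158,0.0399,0.0026],[-0.728,0.632,-0.654]],[[0.0158,0.0399,0.0026],[-0.728,0.632,-0.654]],[[0.0158,0.0399,0.0026],[-0.728,0.632,-0.654]],[[0.0158,0.0399,0.0026],[-0.728,0.632,-0.654]],[[0,0,0],[0,0,0]]])

```text
clock: 13.78
tcp_pos: [0.4306, -0.6341, 0.4389]
orientation: [1.854, 0.431, 0.315]
contact_force: [0.2, -0.2, 0.7]
grip_width: 0.0853
```

Run:
```python
from screw import *
from h import st
o=st(); q=o['joints'].copy(); a=(o['tcp_pos'],R.from_rotvec(o['orientation']))
H=fk(np.array([.56,.5,.13,1.85,3.51,.31,-1.86]),P,S)
q,_=trial(q,*H,a=a)
q,_=trial(q,S2W([-.185,-.03,.12]),tool(psi+.15,.75,1))
q,_=trial(q,S2W([-.18,-.03,.022]),tool(psi+.12,.58,1))
```

```text
13.78 q [-0.007  0.171  0.856  2.107  2.497  0.355 -1.171] tcp [ 0.4306 -0.6341  0.4389] station [-0.3939 -0.5754  0.4389] F [ 0.2 -0.2  0.7] w 0.085
[[0.897, 0.137, 0.421], [0.443, -0.284, -0.85], [0.003, 0.949, -0.315]]
7 rows [0.0338, -0.0137, 0.0231] [0.242, 0.806, -0.467] end [ 0.624  0.498  0.046  1.845  3.431  0.294 -1.754] err 0.0
    [ 0.431 -0.634  0.44 ] [-0.394 -0.576  0.44 ] [ 0.42 -0.85 -0.31]
    [ 0.469 -0.635  0.419] [-0.356 -0.582  0.419] [ 0.48 -0.81 -0.34]
    [ 0.506 -0.632  0.398] [-0.319 -0.586  0.398] [ 0.53 -0.77 -0.36]
    [ 0.543 -0.627  0.376] [-0.282 -0.587  0.376] [ 0.58 -0.72 -0.38]
    [ 0.579 -0.618  0.353] [-0.245 -0.584  0.353] [ 0.63 -0.66 -0.4 ]
    [ 0.613 -0.606  0.33 ] [-0.209 -0.578  0.33 ] [ 0.67 -0.61 -0.42]
    [ 0.646 -0.591  0.305] [-0.175 -0.569  0.305] [ 0.71 -0.55 -0.45]
    [ 0.676 -0.574  0.281] [-0.142 -0.556  0.281] [ 0.74 -0.49 -0.47]
13 rows [0.0396, -0.0178, -0.0068] [0.247, 0.639, -0.422] end [ 0.574  0.364 -0.42   2.403  3.854  0.334 -1.783] err 0.0
    [ 0.676 -0.574  0.281] [-0.142 -0.556  0.281] [ 0.74 -0.49 -0.47]
    [ 0.691 -0.451  0.236] [-0.107 -0.438  0.236] [ 0.78 -0.33 -0.54]
    [ 0.678 -0.327  0.194] [-0.1   -0.313  0.194] [ 0.78 -0.16 -0.6 ]
    [ 0.638 -0.207  0.158] [-0.119 -0.188  0.158] [ 0.75  0.01 -0.66]
    [ 0.573 -0.096  0.128] [-0.165 -0.068  0.128] [ 0.68  0.16 -0.72]
3 rows [-0.0001, -0.0194, 0.0263] [0.648, -0.072, 0.092] end [ 0.321  0.539 -0.224  2.349  3.585  0.294 -1.586] err 0.0
    [ 0.546 -0.062  0.12 ] [-0.186 -0.03   0.12 ] [ 0.65  0.21 -0.73]
    [ 0.549 -0.061  0.087] [-0.182 -0.03   0.087] [ 0.61  0.19 -0.77]
    [ 0.551 -0.061  0.055] [-0.18  -0.03   0.055] [ 0.57  0.17 -0.8 ]
    [ 0.551 -0.061  0.022] [-0.18  -0.03   0.022] [ 0.53  0.15 -0.84]
```

Run:
```python
from screw import *
from h import *
f=grab_frame("top"); print(onplane(f,[(535,200),(612,200),(612,282),(540,282)],.15).round(3).tolist())
o=r.get_obs(); q0=o['joints'].copy(); a=(o['tcp_pos'],R.from_rotvec(o['orientation']))
rng=np.random.default_rng(2); res=[]
for t in range(400):
    H=np.array([rng.uniform(0,.8),rng.uniform(.1,.6),rng.uniform(-.5,.7),rng.uniform(1.7,2.35),rng.uniform(2.4,3.8),rng.uniform(.25,.7),rng.uniform(-2.4,-1.)])
    h=fk(H,P,S)
    if not(.2<h[0][2]<.4 and -.5<h[0][1]<-.33 and h[0][0]<.55): continue
    q2,e2=trial(q0,*h,a=a,verbose=0)
    if e2>2e-3: continue
    q3,e3=trial(q2,S2W([-.19,-.03,.12]),tool(psi+.15,.75,1),verbose=0)
    if e3>3e-3 or abs(q3[4]-3.7)>.6: continue
    marg=min(min((q-lo).min(),(hi-q).min()) for q in(q2,q3))
    res.append((marg,H))
res.sort(key=lambda x:-x[0]); print(len(res))
for m,H in res[:2]:
    print(m,H.round(2)); q,_=trial(q0,*fk(H,P,S),a=a); q,_=trial(q,S2W([-.19,-.03,.12]),tool(psi+.15,.75,1)); q,_=trial(q,S2W([-.18,-.03,.022]),tool(psi+.12,.58,1))
```

```text
[[0.67, -0.522, 0.15], [0.699, -0.731, 0.15], [0.486, -0.732, 0.15], [0.465, -0.543, 0.15]]
6
0.020895875997378965 [ 0.21  0.35  0.52  2.28  3.44  0.4  -1.11]
13 rows [0.0196, -0.0126, 0.0016] [0.115, 0.437, -0.927] end [ 0.242  0.343  0.479  2.276  3.409  0.392 -1.071] err 0.0
    [ 0.43  -0.633  0.438] [-0.394 -0.575  0.438] [ 0.42 -0.85 -0.32]
    [ 0.475 -0.598  0.396] [-0.344 -0.548  0.396] [ 0.51 -0.78 -0.36]
    [ 0.505 -0.559  0.346] [-0.309 -0.514  0.346] [ 0.58 -0.7  -0.41]
    [ 0.517 -0.519  0.29 ] [-0.29  -0.477  0.29 ] [ 0.62 -0.62 -0.49]
    [ 0.511 -0.483  0.231] [-0.29  -0.439  0.231] [ 0.62 -0.54 -0.57]
10 rows [0.0419, 0.0101, 0.0009] [-0.186, 0.841, 0.18] end [ 0.466  0.346 -0.294  2.419  3.916  0.376 -1.859] err 0.0
    [ 0.505 -0.471  0.211] [-0.294 -0.427  0.211] [ 0.62 -0.51 -0.6 ]
    [ 0.525 -0.398  0.172] [-0.262 -0.358  0.172] [ 0.65 -0.38 -0.66]
    [ 0.539 -0.318  0.142] [-0.235 -0.281  0.142] [ 0.67 -0.23 -0.71]
    [ 0.546 -0.234  0.124] [-0.214 -0.2    0.124] [ 0.67 -0.09 -0.74]
    [ 0.547 -0.148  0.116] [-0.199 -0.116  0.116] [ 0.67  0.06 -0.74]
   
[... 1166 characters left out ...]
75] [ 0.72 -0.4  -0.56]
    [ 0.57  -0.321  0.24 ] [-0.204 -0.289  0.24 ] [ 0.75 -0.26 -0.6 ]
    [ 0.582 -0.246  0.205] [-0.181 -0.218  0.205] [ 0.76 -0.12 -0.64]
    [ 0.577 -0.171  0.17 ] [-0.173 -0.143  0.17 ] [ 0.73  0.02 -0.68]
    [ 0.557 -0.098  0.136] [-0.18  -0.067  0.136] [ 0.68  0.15 -0.72]
3 rows [-0.0003, -0.0183, 0.0272] [0.649, -0.072, 0.089] end [ 0.207  0.533 -0.091  2.356  3.729  0.335 -1.755] err 0.0
    [ 0.542 -0.063  0.12 ] [-0.19 -0.03  0.12] [ 0.65  0.21 -0.73]
    [ 0.547 -0.062  0.087] [-0.185 -0.03   0.087] [ 0.61  0.19 -0.77]
    [ 0.55  -0.061  0.055] [-0.181 -0.03   0.055] [ 0.57  0.17 -0.8 ]
    [ 0.551 -0.061  0.022] [-0.18  -0.03   0.022] [ 0.53  0.15 -0.84]
```

Request:
send_rows(series=[[[0.0316,-0.0239,-0.0036],[0.384,0.775,-0.382]],[[0.0316,-0.0239,-0.0036],[0.384,0.775,-0.382]],[[0.0316,-0.0239,-0.0036],[0.384,0.775,-0.382]],[[0.0316,-0.0239,-0.0036],[0.384,0.775,-0.382]],[[0.0316,-0.0239,-0.0036],[0.384,0.775,-0.382]],[[0.0316,-0.0239,-0.0036],[0.384,0.775,-0.382]],[[0.0316,-0.0239,-0.0036],[0.384,0.775,-0.382]],[[0.0316,-0.0239,-0.0036],[0.384,0.775,-0.382]],[[0,0,0],[0,0,0]]])

```text
clock: 14.95
tcp_pos: [0.5443, -0.3887, 0.2719]
orientation: [1.93, 1.133, 0.601]
contact_force: [0.6, -0.7, 0.1]
grip_width: 0.0853
```

Run:
```python
from screw import *
from h import *
o=st(); q0=o['joints'].copy(); a=(o['tcp_pos'],R.from_rotvec(o['orientation']))
q,_=trial(q0,S2W([-.19,-.03,.12]),tool(psi+.15,.75,1),a=a)
f=grab_frame("top"); cv2.imwrite("pics/t6.png",cv2.resize(f["frame"][85:285,200:460,::-1],None,fx=3,fy=3,interpolation=2))
```

```text
14.95 q [ 0.365  0.175  0.198  2.281  3.372  0.288 -1.793] tcp [ 0.5443 -0.3887  0.2719] station [-0.2412 -0.3522  0.2719] F [ 0.6 -0.7  0.1] w 0.085
[[0.486, 0.493, 0.721], [0.874, -0.278, -0.398], [0.004, 0.824, -0.566]]
9 rows [0.0373, -0.0162, 0.0063] [0.265, 0.792, -0.689] end [ 0.372  0.339 -0.188  2.424  3.958  0.406 -1.915] err 0.0
    [ 0.544 -0.389  0.272] [-0.241 -0.352  0.272] [ 0.72 -0.4  -0.57]
    [ 0.57  -0.318  0.238] [-0.204 -0.287  0.238] [ 0.75 -0.26 -0.6 ]
    [ 0.581 -0.244  0.204] [-0.181 -0.216  0.204] [ 0.76 -0.12 -0.64]
    [ 0.576 -0.17   0.169] [-0.173 -0.142  0.169] [ 0.73  0.02 -0.68]
    [ 0.557 -0.097  0.136] [-0.181 -0.067  0.136] [ 0.68  0.15 -0.72]
```

View pics/t6.png

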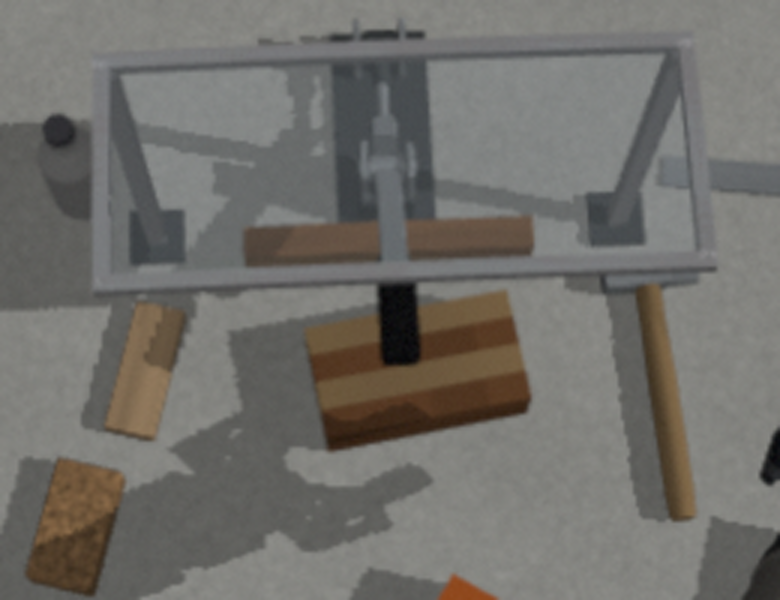

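Run:
```python
from h import *
f=grab_frame("top")
C=lambda l:(np.array(l,float)+.5)/3-.5+[200,85]
B=onplane(f,C([(305,328),(508,291),(529,402),(327,440)]),.055); c=B.mean(0); v=B[1]-B[0]; v2=B[2]-B[3]
print(c,W2S(c),[np.linalg.norm(B[i]-B[(i+1)%4]) for i in range(4)],np.arctan2(v[0],-v[1])-psi,np.arctan2(v2[0],-v2[1])-psi)
```

```text
[ 0.61823278 -0.03768865  0.055     ] [-0.11029306 -0.01821435  0.055     ] [np.float64(0.18018188718382197), np.float64(0.10160960417537118), np.float64(0.17661147587469678), np.float64(0.10186191245504356)] 0.14976438556036495 0.1514988983728062
```

Request:
send_rows(series=[[[0.0373,-0.0162,0.0063],[0.265,0.792,-0.689]],[[0.0373,-0.0162,0.0063],[0.265,0.792,-0.689]],[[0.0373,-0.0162,0.0063],[0.265,0.792,-0.689]],[[0.0373,-0.0162,0.0063],[0.265,0.792,-0.689]],[[0.0373,-0.0162,0.0063],[0.265,0.792,-0.689]],[[0.0373,-0.0162,0.0063],[0.265,0.792,-0.689]],[[0.0373,-0.0162,0.0063],[0.265,0.792,-0.689]],[[0.0373,-0.0162,0.0063],[0.265,0.792,-0.689]],[[0.0373,-0.0162,0.0063],[0.265,0.792,-0.689]],[[0,0,0],[0,0,0]]])

```text
clock: 16.3
tcp_pos: [0.5437, -0.0643, 0.1214]
orientation: [1.511, 2.086, 0.821]
contact_force: [1.4, 0.4, -0.1]
grip_width: 0.0853
```

Run:
```python
from screw import *
from h import *
o=st(); q0=o['joints'].copy(); a=(o['tcp_pos'],R.from_rotvec(o['orientation']))
q,_=trial(q0,S2W([-.175,-.03,.022]),tool(psi+.13,.58,1),a=a,n=5)
```

```text
16.3 q [ 0.38   0.338 -0.195  2.419  3.958  0.401 -1.913] tcp [ 0.5437 -0.0643  0.1214] station [-0.1882 -0.0322  0.1214] F [ 1.4  0.4 -0.1] w 0.085
[[-0.31, 0.693, 0.651], [0.951, 0.229, 0.209], [-0.004, 0.684, -0.73]]
5 rows [0.0001, -0.0105, 0.0171] [0.396, -0.021, 0.04] end [ 0.213  0.537 -0.098  2.344  3.754  0.327 -1.77 ] err 0.0
    [ 0.544 -0.064  0.121] [-0.188 -0.032  0.121] [ 0.65  0.21 -0.73]
    [ 0.548 -0.063  0.102] [-0.184 -0.032  0.102] [ 0.63  0.2  -0.75]
    [ 0.551 -0.062  0.082] [-0.181 -0.031  0.082] [ 0.6   0.19 -0.78]
    [ 0.553 -0.061  0.062] [-0.178 -0.031  0.062] [ 0.58  0.18 -0.8 ]
    [ 0.555 -0.06   0.042] [-0.176 -0.03   0.042] [ 0.55  0.17 -0.82]
    [ 0.556 -0.06   0.022] [-0.175 -0.03   0.022] [ 0.52  0.16 -0.84]
```

Request:
send_rows(series=[[[0.0001,-0.0105,0.0171],[0.396,-0.021,0.04]],[[0.0001,-0.0105,0.0171],[0.396,-0.021,0.04]],[[0.0001,-0.0105,0.0171],[0.396,-0.021,0.04]],[[0.0001,-0.0105,0.0171],[0.396,-0.021,0.04]],[[0.0001,-0.0105,0.0171],[0.396,-0.021,0.04]],[[0,0,0],[0,0,0]]])

```text
clock: 17.05
tcp_pos: [0.558, -0.0613, 0.0227]
orientation: [1.621, 2.184, 0.652]
contact_force: [-0.4, 0.3, 0.4]
grip_width: 0.0854
```

Run:
```python
from screw import *
from h import *
o=st(); q0=o['joints'].copy(); a=(o['tcp_pos'],R.from_rotvec(o['orientation']))
q,_=trial(q0,S2W([-.12,-.012,.022]),tool(psi+.06,.62,1),a=a,n=9)
q,_=trial(q,S2W([-.103,-.002,.022]),tool(psi,.65,1),n=5)
f=grab_frame("top"); cv2.imwrite("pics/t7.png",cv2.resize(f["frame"][85:285,200:460,::-1],None,fx=3,fy=3,interpolation=2))
f=grab_frame("side"); cv2.imwrite("pics/s7.png",cv2.resize(f["frame"][180:380,220:480,::-1],None,fx=3,fy=3,interpolation=2))
```

```text
17.05 q [ 0.213  0.536 -0.096  2.341  3.754  0.325 -1.771] tcp [ 0.558  -0.0613  0.0227] station [-0.1736 -0.0316  0.0227] F [-0.4  0.3  0.4] w 0.085
[[-0.29, 0.8, 0.526], [0.957, 0.243, 0.158], [-0.002, 0.549, -0.836]]
9 rows [0.0016, 0.005, 0.0035] [-0.049, -0.047, 0.072] end [ 0.052  0.573 -0.021  2.287  3.562  0.351 -1.749] err 0.0
    [ 0.558 -0.061  0.023] [-0.174 -0.031  0.023] [ 0.53  0.16 -0.84]
    [ 0.569 -0.055  0.022] [-0.162 -0.027  0.022] [ 0.54  0.15 -0.83]
    [ 0.58  -0.048  0.022] [-0.15  -0.022  0.022] [ 0.54  0.15 -0.83]
    [ 0.591 -0.042  0.022] [-0.138 -0.018  0.022] [ 0.55  0.14 -0.82]
    [ 0.602 -0.036  0.022] [-0.126 -0.014  0.022] [ 0.56  0.13 -0.82]
5 rows [0.0019, 0.0029, 0.0021] [-0.069, -0.082, 0.111] end [-0.056  0.59   0.043  2.286  3.425  0.396 -1.732] err 0.0
    [ 0.607 -0.033  0.022] [-0.12  -0.012  0.022] [ 0.57  0.13 -0.81]
    [ 0.61  -0.03   0.022] [-0.117 -0.01   0.022] [ 0.57  0.12 -0.81]
    [ 0.613 -0.028  0.022] [-0.113 -0.008  0.022] [ 0.58  0.12 -0.81]
    [ 0.617 -0.025  0.022] [-0.11  -0.006  0.022] [ 0.58  0.11 -0.8 ]
    [ 0.62  -0.023  0.022] [-0.106 -0.004  0.022] [ 0.59  0.11 -0.8 ]
    [ 0.623 -0.02   0.022] [-0.103 -0.002  0.022] [ 0.6  0.1 -0.8]
```

View pics/t7.png

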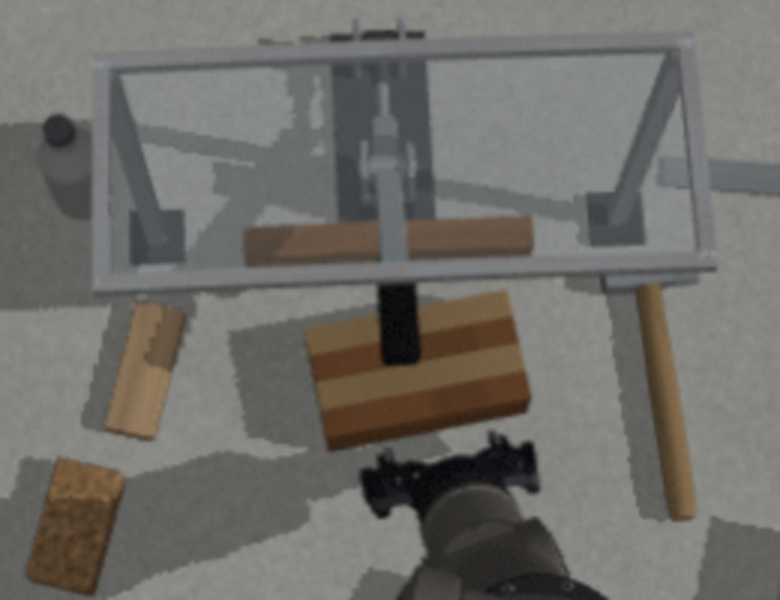

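View pics/s7.png

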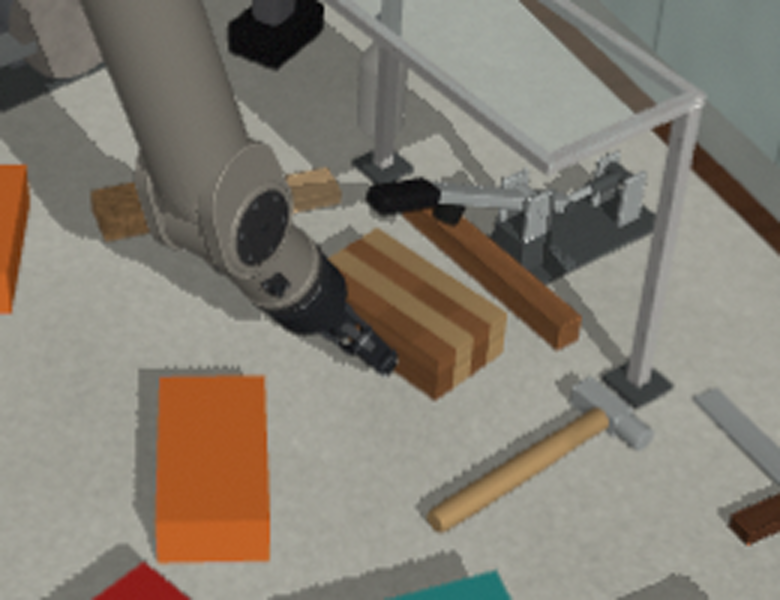

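Request:
send_rows(series=[[[0.006,0,0],[0,0,0]],[[0.006,0,0],[0,0,0]],[[0.0016,0.005,0.0035],[-0.049,-0.047,0.072]],[[0.0016,0.005,0.0035],[-0.049,-0.047,0.072]],[[0.0016,0.005,0.0035],[-0.049,-0.047,0.072]],[[0.0016,0.005,0.0035],[-0.049,-0.047,0.072]],[[0.0016,0.005,0.0035],[-0.049,-0.047,0.072]],[[0.0016,0.005,0.0035],[-0.049,-0.047,0.072]],[[0.0016,0.005,0.0035],[-0.049,-0.047,0.072]],[[0.0016,0.005,0.0035],[-0.049,-0.047,0.072]],[[0.0016,0.005,0.0035],[-0.049,-0.047,0.072]],[[0,0,0],[0,0,0]]])

```text
clock: 18.65
tcp_pos: [0.6015, -0.0219, 0.0214]
orientation: [1.67, 2.095, 0.668]
contact_force: [-2.9, -1.5, 0.5]
grip_width: 0.0853
```

Run:
```python
from screw import *
from h import *
o=st(); q0=o['joints'].copy(); a=(o['tcp_pos'],R.from_rotvec(o['orientation']))
q,_=trial(q0,S2W([-.106,.006,.022]),tool(psi,.65,1),a=a,n=5)
f=grab_frame("top"); cv2.imwrite("pics/t8.png",cv2.resize(f["frame"][85:285,200:460,::-1],None,fx=3,fy=3,interpolation=2))
f=grab_frame("side"); cv2.imwrite("pics/s8.png",cv2.resize(f["frame"][180:380,220:480,::-1],None,fx=3,fy=3,interpolation=2))
```

```text
18.65 q [ 0.013  0.568 -0.008  2.303  3.522  0.356 -1.737] tcp [ 0.6015 -0.0219  0.0214] station [-0.1242  0.0002  0.0214] F [-2.9 -1.5  0.5] w 0.085
[[-0.223, 0.795, 0.564], [0.975, 0.182, 0.13], [0.001, 0.578, -0.816]]
5 rows [0.001, 0.003, 0.0021] [-0.076, -0.081, 0.108] end [-0.078  0.588  0.049  2.298  3.4    0.404 -1.723] err 0.0
    [ 0.601 -0.022  0.021] [-0.124  0.     0.021] [ 0.56  0.13 -0.82]
    [ 0.605 -0.02   0.021] [-0.121  0.001  0.021] [ 0.57  0.12 -0.81]
    [ 0.608 -0.018  0.022] [-0.117  0.003  0.022] [ 0.58  0.12 -0.81]
    [ 0.612 -0.017  0.022] [-0.113  0.004  0.022] [ 0.58  0.11 -0.8 ]
    [ 0.615 -0.015  0.022] [-0.11   0.005  0.022] [ 0.59  0.11 -0.8 ]
    [ 0.618 -0.013  0.022] [-0.106  0.006  0.022] [ 0.6  0.1 -0.8]
```

View pics/t8.png

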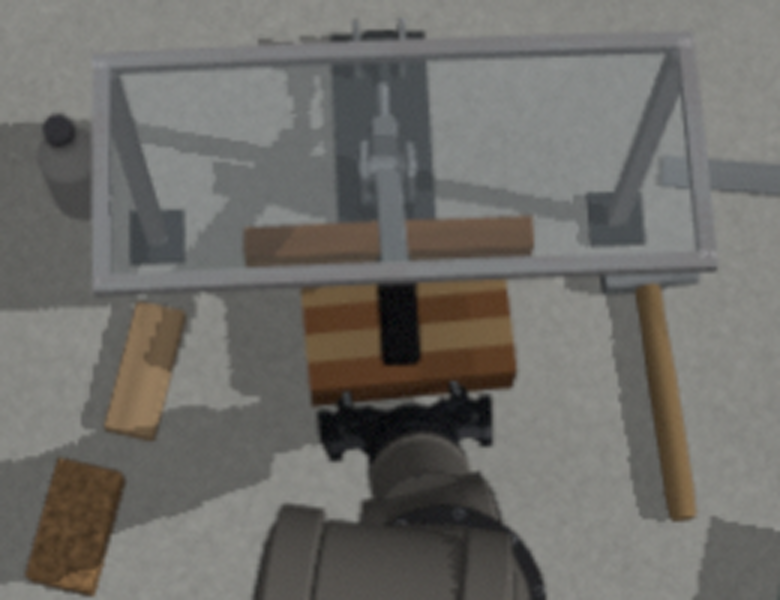

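View pics/s8.png

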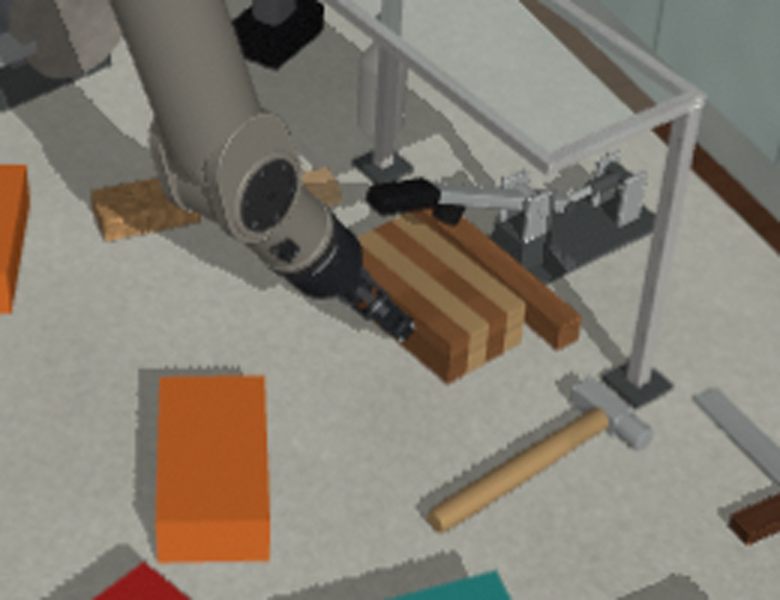

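Run:
```python
from h import *
f=grab_frame("top")
C=lambda l:(np.array(l,float)+.5)/3-.5+[200,85]
B=onplane(f,C([(311,390),(515,373)]),.055); v=B[1]-B[0]; y=np.arctan2(v[0],-v[1]); m=W2S(B.mean(0)); t=y-psi
print(B,np.linalg.norm(v),t,m,m+np.array([.05*np.cos(t),.05*np.sin(t),0]))
```

```text
[[ 0.58421406  0.05049906  0.055     ]
 [ 0.62145654 -0.12198873  0.055     ]] 0.17646257402238777 0.04664930847534382 [-0.12515769 -0.013753    0.055     ] [-0.07521209 -0.01142138  0.055     ]
```

Run:
```python
from screw import *
o=r.get_obs(); q0=o['joints'].copy(); a=(o['tcp_pos'],R.from_rotvec(o['orientation']))
q,_=trial(q0,S2W([-.104,.008,.021]),tool(psi,.65,1),a=a,n=5)
q,_=trial(q,S2W([-.096,.010,.021]),tool(psi,.65,1),n=4)
```

```text
5 rows [0.0014, 0.0032, 0.0025] [-0.076, -0.082, 0.109] end [-0.085  0.591  0.052  2.295  3.393  0.404 -1.722] err 0.0
    [ 0.601 -0.022  0.021] [-0.124  0.     0.021] [ 0.56  0.13 -0.82]
    [ 0.605 -0.02   0.021] [-0.12   0.002  0.021] [ 0.57  0.12 -0.81]
    [ 0.609 -0.017  0.021] [-0.116  0.003  0.021] [ 0.58  0.12 -0.81]
    [ 0.613 -0.015  0.021] [-0.112  0.005  0.021] [ 0.58  0.11 -0.8 ]
    [ 0.616 -0.013  0.021] [-0.108  0.006  0.021] [ 0.59  0.11 -0.8 ]
    [ 0.62  -0.011  0.021] [-0.104  0.008  0.021] [ 0.6  0.1 -0.8]
4 rows [0.0005, 0.0016, 0.0012] [0.0, 0.0, -0.0] end [-0.091  0.596  0.051  2.279  3.389  0.392 -1.725] err 0.0
    [ 0.62  -0.011  0.021] [-0.104  0.008  0.021] [ 0.6  0.1 -0.8]
    [ 0.622 -0.01   0.021] [-0.102  0.008  0.021] [ 0.6  0.1 -0.8]
    [ 0.624 -0.009  0.021] [-0.1    0.009  0.021] [ 0.6  0.1 -0.8]
    [ 0.626 -0.009  0.021] [-0.098  0.009  0.021] [ 0.6  0.1 -0.8]
    [ 0.628 -0.008  0.021] [-0.096  0.01   0.021] [ 0.6  0.1 -0.8]
```

Request:
send_rows(series=[[[0.0014,0.0032,0.0025],[-0.076,-0.082,0.109]],[[0.0014,0.0032,0.0025],[-0.076,-0.082,0.109]],[[0.0014,0.0032,0.0025],[-0.076,-0.082,0.109]],[[0.0014,0.0032,0.0025],[-0.076,-0.082,0.109]],[[0.0014,0.0032,0.0025],[-0.076,-0.082,0.109]],[[0,0,0],[0,0,0]]])

```text
clock: 19.55
tcp_pos: [0.6199, -0.0107, 0.021]
orientation: [1.705, 2.015, 0.679]
contact_force: [-5.1, -3.1, 2.8]
grip_width: 0.0857
```

Request:
send_rows(series=[[[0.0005,0.0016,0.0012],[0,0,0]],[[0,0,0],[0,0,0]]])

```text
clock: 19.8
tcp_pos: [0.6214, -0.0102, 0.0209]
orientation: [1.706, 2.015, 0.679]
contact_force: [-6.3, -3.1, 4.1]
grip_width: 0.0853
```

Request:
send_rows(series=[[[0.0005,0.0016,0.0012],[0,0,0]],[[0,0,0],[0,0,0]]])

```text
clock: 20.05
tcp_pos: [0.6233, -0.0095, 0.0209]
orientation: [1.706, 2.015, 0.679]
contact_force: [-6.8, -3.1, 4.4]
grip_width: 0.0851
```

Request:
send_rows(series=[[[0,0.0016,0.0012],[0,0,0]],[[0,0,0],[0,0,0]]])

```text
clock: 20.3
tcp_pos: [0.6251, -0.0089, 0.0208]
orientation: [1.706, 2.016, 0.679]
contact_force: [-7.1, -3.0, 4.2]
grip_width: 0.0863
```

Run:
```python
from h import *
st()
f=grab_frame("top"); cv2.imwrite("pics/t9.png",cv2.resize(f["frame"][85:285,200:460,::-1],None,fx=3,fy=3,interpolation=2))
```

```text
20.3 q [-0.089  0.593  0.051  2.284  3.391  0.393 -1.724] tcp [ 0.6251 -0.0089  0.0208] station [-0.0987  0.009   0.0208] F [-7.1 -3.   4.2] w 0.086
[[-0.166, 0.785, 0.596], [0.986, 0.132, 0.1], [0.0, 0.605, -0.796]]
```

View pics/t9.png

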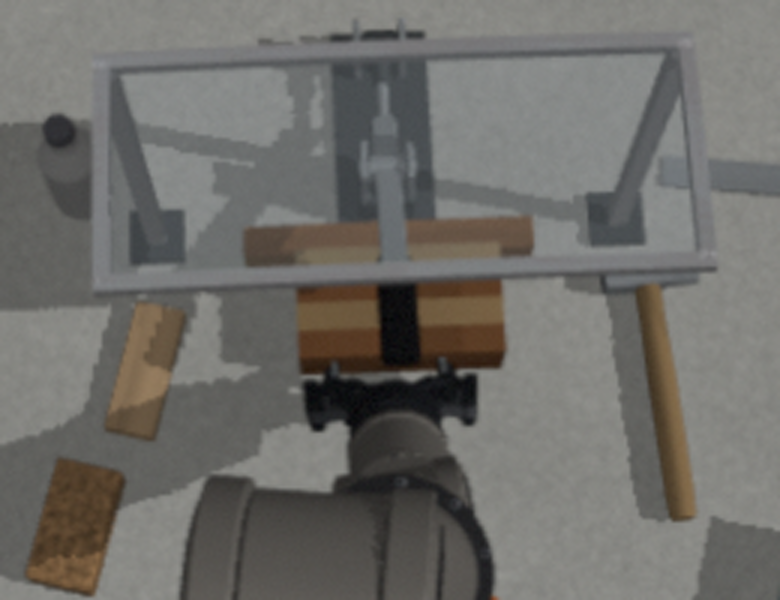

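Run:
```python
from h import *
f=grab_frame("top"); c=f["frame"][150:220,280:385,::-1]
cv2.imwrite("pics/t9z.png",cv2.resize(c,None,fx=7,fy=7,interpolation=2))
```

```text
(no output)
```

View pics/t9z.png

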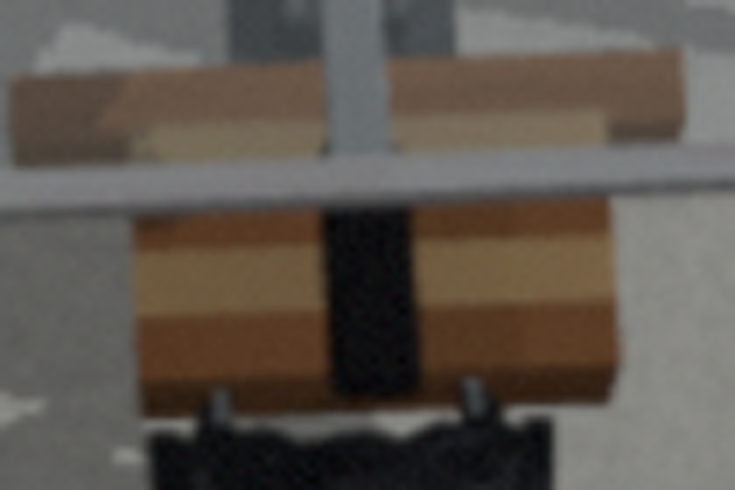

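Run:
```python
from h import *
f=grab_frame("top")
C=lambda l:(np.array(l,float)+.5)/7-.5+[280,150]
for z,p in((.055,[(140,381),(618,368)]),(.055,[(137,317),(613,300)]),(.055,[(134,253),(612,236)]),(.055,[(135,122),(606,110)]),(.035,[(10,77),(682,51)])):
    B=onplane(f,C(p),z); v=B[1]-B[0]; print(np.linalg.norm(v).round(4),(np.arctan2(v[0],-v[1])-psi).round(4),W2S(B.mean(0)).round(4))
```

```text
0.1772 -0.0112 [-0.1012 -0.0054  0.055 ]
0.1772 -0.0019 [-0.0756 -0.0052  0.055 ]
0.1787 -0.0018 [-0.0506 -0.0056  0.055 ]
0.1776 -0.0117 [ 0.0004 -0.007   0.055 ]
0.2581 0.0023 [0.0294 0.0004 0.035 ]
```

Request:
send_rows(series=[[[0,0.0016,0.0012],[0,0,0]],[[0,0,0],[0,0,0]]])

```text
clock: 20.7
tcp_pos: [0.6267, -0.0086, 0.0208]
orientation: [1.706, 2.016, 0.678]
contact_force: [-9.6, -3.4, 6.1]
grip_width: 0.0855
```

Request:
send_rows(series=[[[0,0.0016,0.0012],[0,0,0]],[[0,0,0],[0,0,0]]])

```text
clock: 20.95
tcp_pos: [0.6268, -0.0086, 0.0201]
orientation: [1.708, 2.018, 0.675]
contact_force: [-16.5, -3.3, 11.0]
grip_width: 0.0853
```

Run:
```python
from screw import *
o=r.get_obs(); q0=o['joints'].copy(); a=(o['tcp_pos'],R.from_rotvec(o['orientation']))
for La,Lb in((.72,.75),(.75,.78)):
  print("=====",La,Lb); q=q0
  q,_=trial(q,S2W([-.14,.006,.025]),tool(psi,.65,1),a=a,n=4)
  q,_=trial(q,S2W([-.178,0.0,.09]),tool(psi,.68,1),n=4)
  q,_=trial(q,S2W([-.178,0.0,.215]),tool(psi,La,1),n=5)
  q,_=trial(q,S2W([-.105,0.0,.205]),tool(psi,Lb,1),n=5)
  q,_=trial(q,S2W([-.105,0.0,.19]),tool(psi,Lb,1),n=3)
  q,_=trial(q,S2W([-.127,0.0,.128]),tool(psi,Lb,1),n=10)
```

```text
===== 0.72 0.75
4 rows [-0.0008, -0.0078, -0.0075] [-0.012, -0.0, 0.0] end [-0.075  0.56   0.058  2.37   3.398  0.449 -1.71 ] err 0.0
    [ 0.627 -0.009  0.02 ] [-0.097  0.009  0.02 ] [ 0.59  0.1  -0.8 ]
    [ 0.616 -0.011  0.021] [-0.108  0.008  0.021] [ 0.59  0.1  -0.8 ]
    [ 0.606 -0.014  0.023] [-0.119  0.007  0.023] [ 0.6  0.1 -0.8]
    [ 0.595 -0.016  0.024] [-0.129  0.007  0.024] [ 0.6  0.1 -0.8]
    [ 0.585 -0.019  0.025] [-0.14   0.006  0.025] [ 0.6  0.1 -0.8]
4 rows [-0.0015, 0.0025, -0.0186] [-0.086, -0.0, 0.0] end [ 0.139  0.373 -0.146  2.44   3.333  0.345 -1.586] err 0.0
    [ 0.585 -0.019  0.025] [-0.14   0.006  0.025] [ 0.6  0.1 -0.8]
    [ 0.576 -0.022  0.041] [-0.149  0.004  0.041] [ 0.6   0.1  -0.79]
    [ 0.567 -0.025  0.058] [-0.159  0.003  0.058] [ 0.61  0.1  -0.79]
    [ 0.558 -0.028  0.074] [-0.168  0.001  0.074] [ 0.61  0.1  -0.78]
    [ 0.549 -0.031  0.09 ] [-0.178 -0.     0.09 ] [ 0.62  0.1  -0.78]
5 rows [0.0, 0.016, -0.0192] [-0.091, -0.0, 0.0] end [-0.542  0.058  0.589  2.417  4.5    0.17  -2.788] err 0.0
    [ 0.549 -0.031  0.09 ] [-0.178 -0.     0.09 ]
[... 4055 characters left out ...]
  0.2  ] [ 0.69  0.12 -0.71]
    [ 0.62  -0.019  0.195] [-0.105  0.     0.195] [ 0.69  0.12 -0.71]
    [ 0.62  -0.019  0.19 ] [-0.105  0.     0.19 ] [ 0.69  0.12 -0.71]
10 rows [-0.0, -0.0059, 0.0029] [0.0, -0.0, 0.0] end [-0.374  0.388  0.437  2.41   3.715  0.485 -2.064] err 0.0
    [ 0.62  -0.019  0.19 ] [-0.105  0.     0.19 ] [ 0.69  0.12 -0.71]
    [ 0.616 -0.019  0.178] [-0.109  0.     0.178] [ 0.69  0.12 -0.71]
    [ 0.612 -0.02   0.165] [-0.114  0.     0.165] [ 0.69  0.12 -0.71]
    [ 0.608 -0.021  0.153] [-0.118  0.     0.153] [ 0.69  0.12 -0.71]
    [ 0.603 -0.022  0.14 ] [-0.122  0.     0.14 ] [ 0.69  0.12 -0.71]
    [ 0.599 -0.022  0.128] [-0.127  0.     0.128] [ 0.69  0.12 -0.71]
```

Run:
```python
from screw import *
o=r.get_obs(); q0=o['joints'].copy(); a=(o['tcp_pos'],R.from_rotvec(o['orientation']))
for ys in(-.09,.09):
  print("=====",ys); q=q0
  q,_=trial(q,S2W([-.135,.006,.025]),tool(psi,.68,1),a=a,n=4)
  q,_=trial(q,S2W([-.135,ys,.04]),tool(psi,.7,1),n=5)
  q,_=trial(q,S2W([-.13,ys,.22]),tool(psi,.78,1),n=6)
  q,_=trial(q,S2W([-.105,0.0,.215]),tool(psi,.75,1),n=5)
  q,_=trial(q,S2W([-.105,0.0,.195]),tool(psi,.75,1),n=4)
  q,_=trial(q,S2W([-.127,0.0,.128]),tool(psi,.7,1),n=12)
```

```text
===== -0.09
4 rows [-0.0008, -0.0067, -0.0068] [-0.098, -0.0, 0.0] end [-0.079  0.575  0.065  2.376  3.387  0.5   -1.7  ] err 0.0
    [ 0.627 -0.009  0.02 ] [-0.097  0.009  0.02 ] [ 0.59  0.1  -0.8 ]
    [ 0.618 -0.011  0.021] [-0.107  0.008  0.021] [ 0.6   0.1  -0.79]
    [ 0.608 -0.013  0.023] [-0.116  0.007  0.023] [ 0.61  0.1  -0.79]
    [ 0.599 -0.016  0.024] [-0.125  0.007  0.024] [ 0.61  0.1  -0.78]
    [ 0.59  -0.018  0.025] [-0.135  0.006  0.025] [ 0.62  0.1  -0.78]
5 rows [-0.0192, 0.0019, -0.0023] [-0.046, -0.0, 0.0] end [ 0.216  0.566 -0.007  2.297  3.71   0.45  -1.798] err 0.0
    [ 0.59  -0.018  0.025] [-0.135  0.006  0.025] [ 0.62  0.1  -0.78]
    [ 0.593 -0.037  0.028] [-0.135 -0.013  0.028] [ 0.62  0.1  -0.77]
    [ 0.596 -0.056  0.031] [-0.135 -0.033  0.031] [ 0.63  0.11 -0.77]
    [ 0.6   -0.075  0.034] [-0.135 -0.052  0.034] [ 0.63  0.11 -0.77]
    [ 0.603 -0.094  0.037] [-0.135 -0.071  0.037] [ 0.63  0.11 -0.77]
    [ 0.606 -0.113  0.04 ] [-0.135 -0.09   0.04 ] [ 0.64  0.11 -0.76]
6 rows [0.0, 0.0207, -0.0217] [-0.152, -0.0, 0.0] end [ 0.237  0.202 -0.017  2.253 
[... 4280 characters left out ...]
  0.21 ] [ 0.67  0.11 -0.73]
    [ 0.62  -0.019  0.205] [-0.105 -0.     0.205] [ 0.67  0.11 -0.73]
    [ 0.62  -0.019  0.2  ] [-0.105 -0.     0.2  ] [ 0.67  0.11 -0.73]
    [ 0.621 -0.019  0.195] [-0.105 -0.     0.195] [ 0.67  0.11 -0.73]
12 rows [0.0, -0.0051, 0.003] [0.048, -0.0, 0.0] end [-0.572  0.413  0.676  2.373  4.035  0.443 -2.41 ] err 0.0
    [ 0.621 -0.019  0.195] [-0.105 -0.     0.195] [ 0.67  0.11 -0.73]
    [ 0.615 -0.02   0.178] [-0.11  -0.     0.178] [ 0.66  0.11 -0.74]
    [ 0.61  -0.021  0.161] [-0.115 -0.     0.161] [ 0.65  0.11 -0.75]
    [ 0.605 -0.022  0.144] [-0.121 -0.     0.144] [ 0.64  0.11 -0.76]
    [ 0.599 -0.023  0.128] [-0.127 -0.     0.128] [ 0.64  0.11 -0.76]
```

```bash
cat > tr.py <<'E'
from screw import *
import sys
o=r.get_obs(); q0=o['joints'].copy(); a=(o['tcp_pos'],R.from_rotvec(o['orientation']))
for ys,L1,L2 in((-.085,.85,.85),(-.085,.95,.85),(-.085,.95,.9)):
  print("=====",ys,L1,L2); q=q0; aa=a
  for x,y,z,L,n in((-.135,.006,.025,.68,4),(-.135,ys,.04,.75,5),(-.13,ys,.21,L1,6),(-.105,0,.208,L2,5),(-.105,0,.195,L2,4),(-.127,0,.128,L2-.05,12)):
    n_,v,w=screw(*(aa if aa else fk(q,P,S)),S2W([x,y,z]),tool(psi,L,1),n)
    q,e=trial(q,S2W([x,y,z]),tool(psi,L,1),n=n,a=aa,verbose=0); aa=None
    print(n,v.tolist(),w.tolist(),q.round(2),round(e,4))
E
python3 tr.py
```

```text
===== -0.085 0.85 0.85
4 [-0.0008, -0.0067, -0.0068] [-0.098, -0.0, 0.0] [-0.08  0.58  0.06  2.38  3.39  0.5  -1.7 ] 0.0
5 [-0.0182, 0.0019, -0.0023] [-0.16, -0.0, 0.0] [ 0.19  0.58  0.03  2.33  3.67  0.55 -1.76] 0.0
6 [0.0, 0.0208, -0.0193] [-0.191, -0.0, 0.0] [ 0.38  0.24 -0.17  2.3   4.07  0.32 -2.19] 0.0
5 [0.017, 0.003, 0.004] [-0.0, -0.0, 0.0] [ 0.06  0.22 -0.07  2.33  3.55  0.27 -1.85] 0.0
4 [0.0, -0.0025, 0.0022] [-0.0, -0.0, 0.0] [ 0.04  0.24 -0.05  2.34  3.51  0.31 -1.81] 0.0
12 [0.0, -0.0053, 0.0024] [0.048, -0.0, 0.0] [-0.01  0.36  0.01  2.4   3.44  0.43 -1.73] 0.0
===== -0.085 0.95 0.85
4 [-0.0008, -0.0067, -0.0068] [-0.098, -0.0, 0.0] [-0.08  0.58  0.06  2.38  3.39  0.5  -1.7 ] 0.0
5 [-0.0182, 0.0019, -0.0023] [-0.16, -0.0, 0.0] [ 0.19  0.58  0.03  2.33  3.67  0.55 -1.76] 0.0
6 [0.0, 0.0216, -0.0184] [-0.382, -0.0, 0.0] [ 0.3   0.26 -0.06  2.36  3.86  0.49 -1.97] 0.0
5 [0.017, 0.0027, 0.0041] [0.229, -0.0, 0.0] [ 0.06  0.22 -0.07  2.34  3.55  0.27 -1.85] 0.0
4 [0.0, -0.0024, 0.0022] [0.0, -0.0, 0.0] [ 0.03  0.24 -0.04  2.35  3.52  0.31 -1.82] 0.0
12 [0.0, -0.0054, 0.0024] [0.048, -0.0, 0.0] [-0.01  0.36  0.01  2.4   3.44  0.43 -1.73] 0.0
===== -0.085 0.95 0.9
4 [-0.0008, -0.0067, -0.0068] [-0.098, -0.0, 0.0] [-0.08  0.58  0.06  2.38  3.39  0.5  -1.7 ] 0.0
5 [-0.0182, 0.0019, -0.0023] [-0.16, -0.0, 0.0] [ 0.19  0.58  0.03  2.33  3.67  0.55 -1.76] 0.0
6 [0.0, 0.0216, -0.0184] [-0.382, -0.0, 0.0] [ 0.3   0.26 -0.06  2.36  3.86  0.49 -1.97] 0.0
5 [0.017, 0.0026, 0.0042] [0.114, -0.0, 0.0] [ 0.05  0.23 -0.05  2.37  3.48  0.37 -1.78] 0.0
4 [0.0, -0.0025, 0.002] [0.001, -0.0, 0.0] [ 0.03  0.26 -0.04  2.37  3.46  0.4  -1.75] 0.0
12 [0.0, -0.0055, 0.0022] [0.048, -0.0, 0.0] [ 0.01  0.38 -0.    2.43  3.4   0.52 -1.68] 0.0
```

Request:
send_rows(series=[[[-0.0008,-0.0067,-0.0068],[-0.098,0,0]],[[-0.0008,-0.0067,-0.0068],[-0.098,0,0]],[[-0.0008,-0.0067,-0.0068],[-0.098,0,0]],[[-0.0008,-0.0067,-0.0068],[-0.098,0,0]],[[0,0,0],[0,0,0]]])

```text
clock: 21.58
tcp_pos: [0.593, -0.0168, 0.0264]
orientation: [1.684, 1.993, 0.712]
contact_force: [-0.2, 0.5, 0.8]
grip_width: 0.0856
```

Run:
```python
from h import *
st()
f=grab_frame("top"); c=f["frame"][150:220,280:385,::-1]
cv2.imwrite("pics/t10z.png",cv2.resize(c,None,fx=7,fy=7,interpolation=2))
f=grab_frame("side"); cv2.imwrite("pics/s10.png",cv2.resize(f["frame"][180:380,220:480,::-1],None,fx=3,fy=3,interpolation=2))
```

```text
21.57 q [-0.079  0.575  0.063  2.373  3.386  0.501 -1.698] tcp [ 0.593  -0.0168  0.0264] station [-0.1317  0.0066  0.0264] F [-0.2  0.5  0.8] w 0.086
[[-0.167, 0.763, 0.625], [0.986, 0.129, 0.106], [0.001, 0.634, -0.774]]
```

View pics/t10z.png

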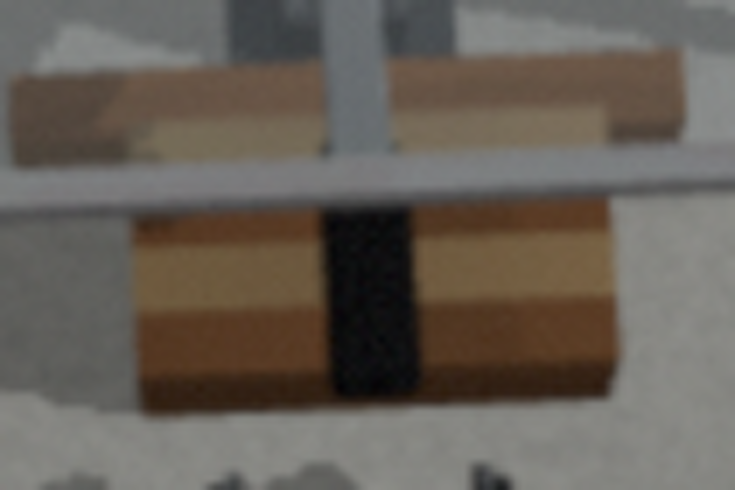

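View pics/s10.png

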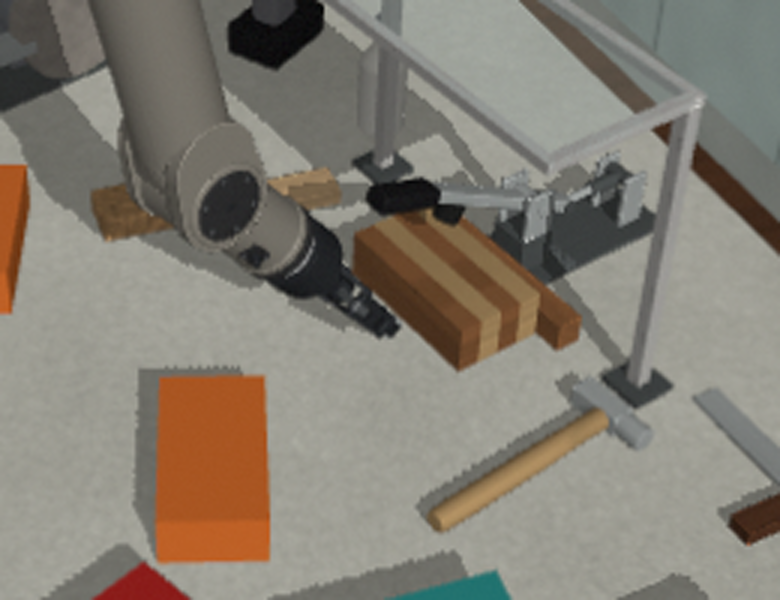

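```bash
python3 - <<'E'
from h import *
f=grab_frame("top")
C=lambda l:(np.array(l,float)+.5)/7-.5+[280,150]
for z,p in((.055,[(140,378),(616,361)]),(.055,[(137,313),(613,297)]),(.19,[(333,392),(418,390)]),(.17,[(324,210),(411,210)])):
    B=onplane(f,C(p),z); v=B[1]-B[0]; print(np.linalg.norm(v).round(4),(np.arctan2(v[0],-v[1])-psi).round(4),W2S(B.mean(0)).round(4))
E
sed -i 's/(-.135,.006,.025,.68,4),//' tr.py; python3 tr.py | head -6
```

```text
0.1765 -0.0023 [-0.0993 -0.0052  0.055 ]
0.1773 -0.0041 [-0.0742 -0.0052  0.055 ]
0.0285 -0.0151 [-0.1469  0.0015  0.19  ]
0.03 -0.0391 [-0.0762  0.0004  0.17  ]
===== -0.085 0.85 0.85
5 [-0.0183, 0.0009, -0.0027] [-0.142, -0.005, 0.004] [ 0.19  0.58  0.03  2.33  3.66  0.55 -1.76] 0.0
6 [-0.0, 0.0208, -0.0193] [-0.191, 0.0, -0.0] [ 0.38  0.24 -0.18  2.3   4.07  0.32 -2.18] 0.0
5 [0.017, 0.003, 0.004] [-0.0, 0.0, -0.0] [ 0.06  0.22 -0.07  2.33  3.55  0.27 -1.85] 0.0
4 [-0.0001, -0.0025, 0.0022] [-0.0, 0.0, -0.0] [ 0.04  0.24 -0.05  2.35  3.51  0.31 -1.81] 0.0
12 [0.0, -0.0053, 0.0024] [0.048, 0.0, -0.0] [-0.01  0.36  0.01  2.4   3.44  0.43 -1.73] 0.0
```

Request:
send_rows(series=[[[-0.0183,0.0009,-0.0027],[-0.142,0,0]],[[-0.0183,0.0009,-0.0027],[-0.142,0,0]],[[-0.0183,0.0009,-0.0027],[-0.142,0,0]],[[-0.0183,0.0009,-0.0027],[-0.142,0,0]],[[-0.0183,0.0009,-0.0027],[-0.142,0,0]],[[0,0.0208,-0.0193],[-0.191,0,0]],[[0,0.0208,-0.0193],[-0.191,0,0]],[[0,0.0208,-0.0193],[-0.191,0,0]],[[0,0.0208,-0.0193],[-0.191,0,0]],[[0,0.0208,-0.0193],[-0.191,0,0]],[[0,0.0208,-0.0193],[-0.191,0,0]],[[0,0,0],[0,0,0]]], fingers=255, grip_force=40)

```text
clock: 23.22
tcp_pos: [0.6106, -0.1073, 0.2125]
orientation: [1.584, 1.877, 0.852]
contact_force: [-0.2, 0.3, -0.9]
grip_width: 0.0001
```

```bash
sed -i 's/(-.135,ys,.04,.75,5),(-.13,ys,.21,L1,6),//' tr.py; python3 tr.py | head -4;python3 - <<'E'
from h import *
st()
f=grab_frame("side"); cv2.imwrite("pics/s11.png",cv2.resize(f["frame"][180:380,220:480,::-1],None,fx=3,fy=3,interpolation=2))
E
```

```text
===== -0.085 0.85 0.85
5 [0.0171, 0.0025, 0.0043] [0.008, -0.002, 0.006] [ 0.06  0.22 -0.07  2.33  3.54  0.27 -1.85] 0.0
4 [0.0, -0.0024, 0.0021] [-0.0, 0.001, 0.0] [ 0.04  0.24 -0.05  2.34  3.51  0.31 -1.81] 0.0
12 [0.0, -0.0053, 0.0024] [0.048, -0.0, 0.0] [-0.    0.36  0.    2.4   3.44  0.43 -1.73] 0.0
23.23 q [ 0.389  0.233 -0.18   2.296  4.08   0.318 -2.195] tcp [ 0.6106 -0.1073  0.2125] station [-0.1293 -0.0856  0.2125] F [-0.2  0.3 -0.9] w 0.0
[[-0.168, 0.648, 0.743], [0.986, 0.111, 0.125], [-0.002, 0.754, -0.657]]
```

View pics/s11.png

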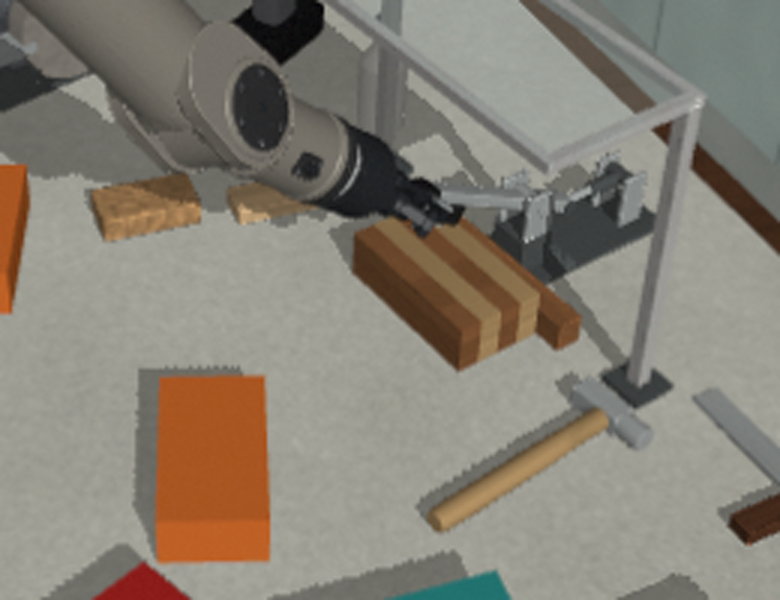

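Request:
send_rows(series=[[[0.0171,0.0025,0.0043],[0,0,0]],[[0.0171,0.0025,0.0043],[0,0,0]],[[0.0171,0.0025,0.0043],[0,0,0]],[[0.0171,0.0025,0.0043],[0,0,0]],[[0.0171,0.0025,0.0043],[0,0,0]],[[0,0,0],[0,0,0]]])

```text
clock: 24.02
tcp_pos: [0.6188, -0.0165, 0.2037]
orientation: [1.587, 1.885, 0.85]
contact_force: [-0.1, -0.2, -0.4]
grip_width: -0.0003
```

```bash
sed -i 's/(-.105,0,.208,L2,5),//' tr.py; python3 tr.py | head -3;python3 - <<'E'
from h import *
st()
f=grab_frame("side"); cv2.imwrite("pics/s12.png",cv2.resize(f["frame"][180:380,220:480,::-1],None,fx=3,fy=3,interpolation=2))
f=grab_frame("top"); cv2.imwrite("pics/t12.png",cv2.resize(f["frame"][85:285,200:460,::-1],None,fx=3,fy=3,interpolation=2))
E
```

```text
===== -0.085 0.85 0.85
4 [-0.0006, -0.0014, 0.0017] [-0.009, -0.013, 0.009] [ 0.04  0.24 -0.05  2.34  3.51  0.31 -1.81] 0.0
12 [-0.0, -0.0054, 0.0024] [0.048, -0.0, -0.0] [-0.01  0.36  0.01  2.4   3.44  0.43 -1.73] 0.0
24.02 q [ 0.056  0.222 -0.071  2.338  3.545  0.279 -1.844] tcp [ 0.6188 -0.0165  0.2037] station [-0.1062  0.0026  0.2037] F [-0.1 -0.2 -0.4] w -0.0
[[-0.171, 0.653, 0.738], [0.985, 0.112, 0.128], [0.001, 0.749, -0.662]]
```

View pics/s12.png

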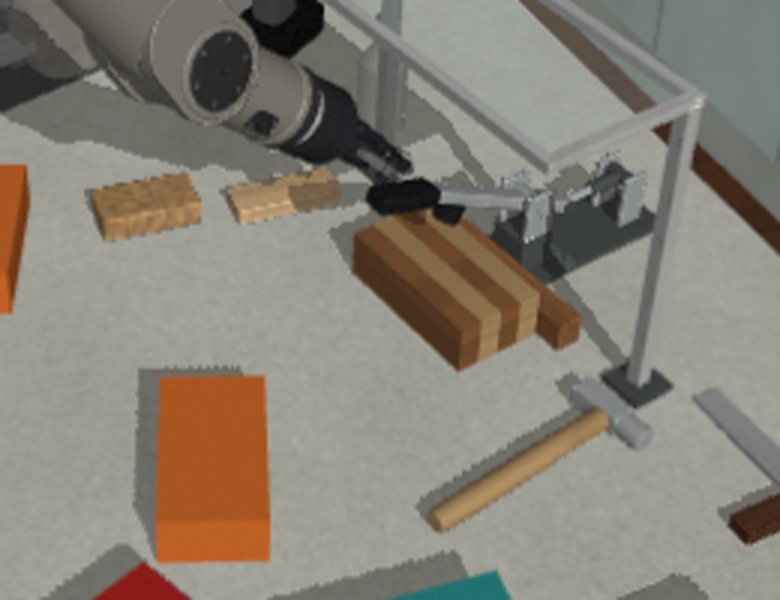

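View pics/t12.png

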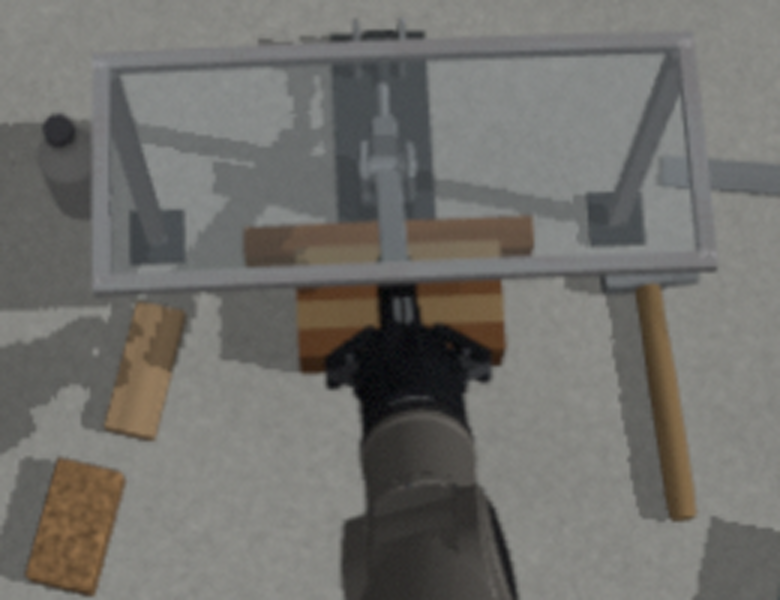

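Request:
send_rows(series=[[[-0.0004,-0.0037,0.0033],[0,0,0]],[[-0.0004,-0.0037,0.0033],[0,0,0]],[[-0.0004,-0.0037,0.0033],[0,0,0]],[[0,-0.0046,0.002],[0,0,0]],[[0,-0.0046,0.002],[0,0,0]]])

```text
clock: 24.75
tcp_pos: [0.6166, -0.0202, 0.1807]
orientation: [1.587, 1.88, 0.851]
contact_force: [-2.2, 0.2, 4.6]
grip_width: 0.0001
```

Request:
send_rows(series=[[[0,-0.0046,0.002],[0.04,0,0]],[[0,-0.0046,0.002],[0.04,0,0]],[[0,-0.0046,0.002],[0.04,0,0]]])

```text
clock: 25.12
tcp_pos: [0.6131, -0.0208, 0.1682]
orientation: [1.591, 1.884, 0.846]
contact_force: [-7.3, -0.9, 12.7]
grip_width: -0.0001
```

Run:
```python
from h import *
st()
f=grab_frame("side"); cv2.imwrite("pics/s13.png",cv2.resize(f["frame"][180:380,220:480,::-1],None,fx=3,fy=3,interpolation=2))
```

```text
25.12 q [ 0.021  0.293 -0.023  2.373  3.473  0.379 -1.764] tcp [ 0.6131 -0.0208  0.1682] station [-0.1126 -0.0007  0.1682] F [-7.3 -0.9 12.7] w -0.0
[[-0.168, 0.655, 0.736], [0.986, 0.111, 0.125], [0.0, 0.747, -0.665]]
```

View pics/s13.png

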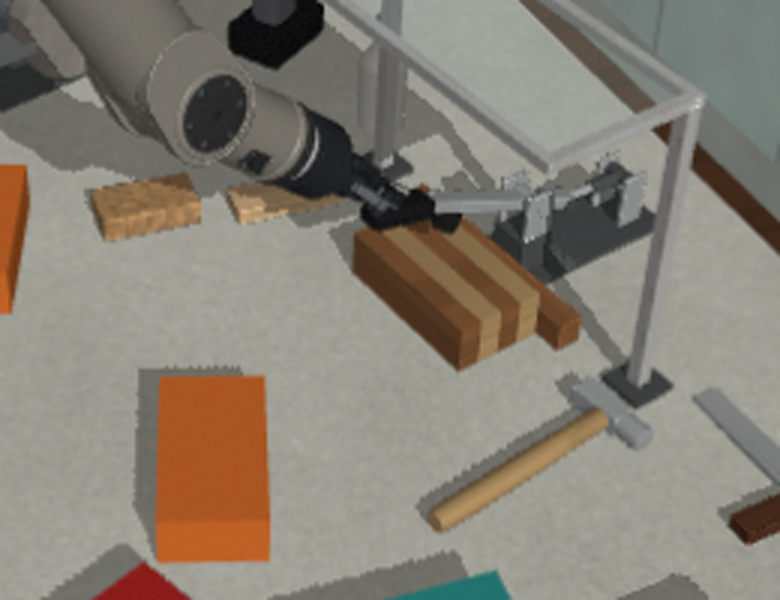

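Request:
send_rows(series=[[[0,-0.0049,0.0022],[0.04,0,0]],[[0,-0.0049,0.0022],[0.04,0,0]],[[0,-0.0049,0.0022],[0.04,0,0]],[[0,-0.0049,0.0022],[0.04,0,0]]])

```text
clock: 25.68
tcp_pos: [0.6059, -0.0221, 0.1471]
orientation: [1.6, 1.895, 0.833]
contact_force: [-3.4, -1.5, 7.9]
grip_width: 0.0001
```

Request:
send_rows(series=[[[0,-0.0049,0.0022],[0.04,0,0]],[[0,-0.0049,0.0022],[0.04,0,0]],[[0,-0.0049,0.0022],[0.04,0,0]],[[0,-0.0049,0.0022],[0.04,0,0]],[[0,0,0],[0,0,0]]])

```text
clock: 26.3
tcp_pos: [0.5976, -0.0231, 0.1246]
orientation: [1.612, 1.909, 0.818]
contact_force: [-0.7, -0.2, 0.3]
grip_width: -0.0001
```

Run:
```python
from h import *
st()
f=grab_frame("side"); cv2.imwrite("pics/s14.png",cv2.resize(f["frame"][180:380,220:480,::-1],None,fx=3,fy=3,interpolation=2))
```

```text
26.3 q [ 5.000e-03  3.710e-01 -2.000e-03  2.406e+00  3.429e+00  4.530e-01
 -1.711e+00] tcp [ 0.5976 -0.0231  0.1246] station [-0.1282 -0.0004  0.1246] F [-0.7 -0.2  0.3] w -0.0
[[-0.168, 0.681, 0.713], [0.986, 0.115, 0.122], [0.001, 0.723, -0.69]]
```

View pics/s14.png

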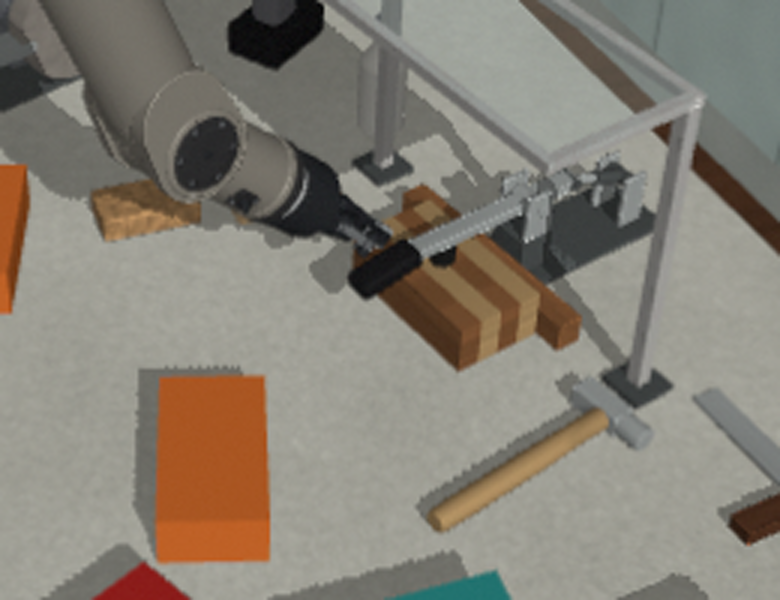

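The lever has snapped shut and the tool is no longer loaded. I'll raise it clear and check.

Request:
send_rows(series=[[[0,0.0085,-0.0075],[-0.04,0,0]],[[0,0.0085,-0.0075],[-0.04,0,0]],[[0,0.0085,-0.0075],[-0.04,0,0]],[[0,0.0085,-0.0075],[-0.04,0,0]],[[0,0.0085,-0.0075],[-0.04,0,0]],[[0.0,0,0],[0,0,0]],[[0,0,0],[0,0,0]],[[0,0,0],[0,0,0]]])

```text
clock: 27.35
tcp_pos: [0.5998, -0.0228, 0.1817]
orientation: [1.601, 1.896, 0.833]
contact_force: [0.1, 0.4, 0.3]
grip_width: -0.0002
```

Run:
```python
from h import *
st()
f=grab_frame("side"); cv2.imwrite("pics/s15.png",cv2.resize(f["frame"][180:380,220:480,::-1],None,fx=3,fy=3,interpolation=2))
f=grab_frame("top"); cv2.imwrite("pics/t15.png",cv2.resize(f["frame"][85:285,200:460,::-1],None,fx=3,fy=3,interpolation=2))
```

```text
27.35 q [ 0.056  0.241 -0.057  2.38   3.518  0.318 -1.805] tcp [ 0.5998 -0.0228  0.1817] station [-0.126  -0.0005  0.1817] F [0.1 0.4 0.3] w -0.0
[[-0.168, 0.667, 0.726], [0.986, 0.113, 0.124], [0.001, 0.736, -0.677]]
```

View pics/s15.png

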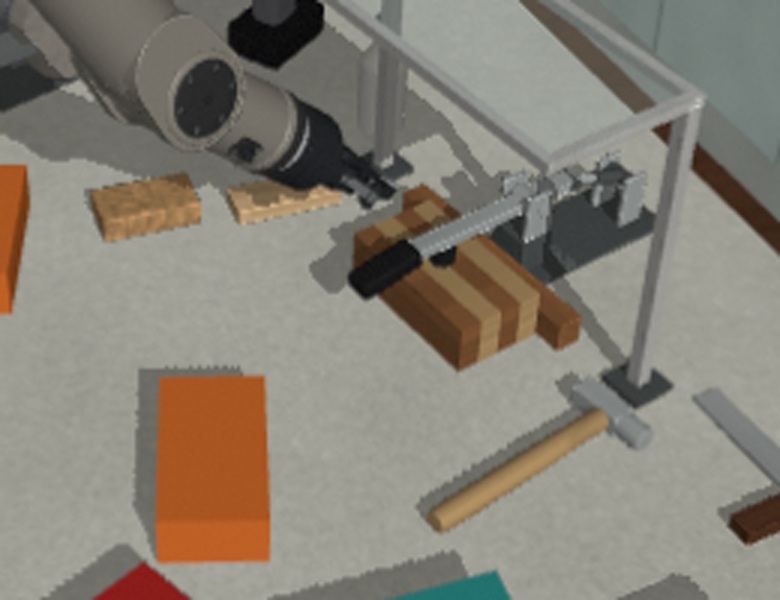

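View pics/t15.png

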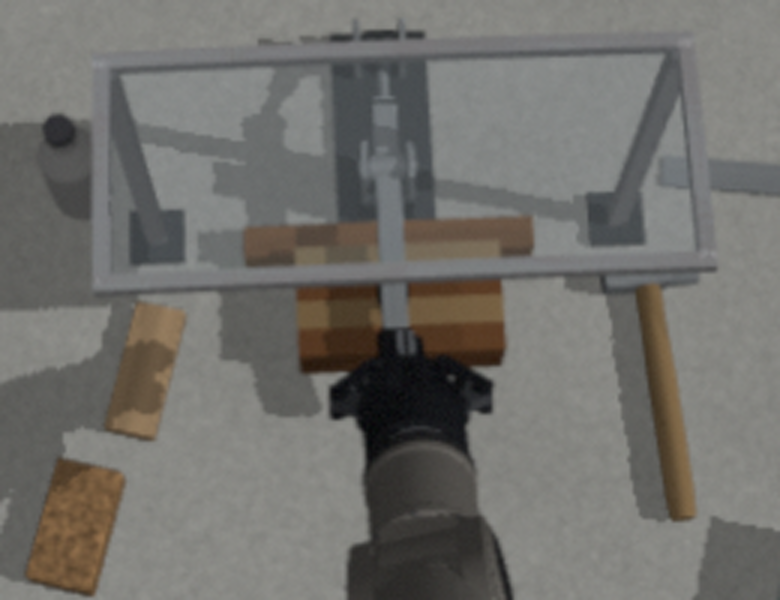

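Both views show the lever level with its pad on the blank. The blank is still flush, with its front edge at about (298–503, 365), and the tool is clear. The plywood, cork and hammer are at the same pixels as at the start.

Run:
```python
from bench import r
print(r.hand_in()); print(r.get_obs()['clock'])
```

```text
the job is handed in; nothing more can be done
None
the job is handed in; nothing more can be done
```

I pushed the blank flush against the fence, pressed the handle until the clamp snapped shut on it, lifted the tool clear and handed the job in at about 27 s of the 61 s allowed. The hand-in gave no verdict.

**First push:** It stopped short when the wrist reached its joint limits at that slant, and the tips rose to the blank's top edge. I backed off, turned the wrist over to its other position and finished the push from there.

**Blank:** Before clamping, the top camera put its centre at station x ≈ -49.5 mm and y ≈ -5 mm, turned less than 0.005 rad. The push force rose to about 20 N against the fence, so it was seated. After clamping I compared pictures only and saw no shift.

**Clamp:** The handle force peaked at about 15 N, then fell to zero as it snapped over. I judged the lever shut from the pictures (level, pad on the blank, handle down), not from a measured angle.

**Last checks:** The tool was clear of everything, with forces under 1 N. The plywood strip, hammer and cork block looked unmoved. No check disagreed.

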